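# Load the cup tray of a pour-over station and pin it home

## Task

The washed cups are draining mouth down on the mat: pull the red-handled detent pin of the pour-over station, draw its cup tray out towards you and push the pin fully home in the outer hole so the tray cannot run away while you load it. Turn every cup mouth up and stand each one on a marked place of its own on the tray, then pull the pin again, slide the tray back under the drippers and push the pin fully home in the inner hole. Leave the tamper where it stands.

Things in the scene. Friction and masses are not known exactly. Their poses are not given: they have to be found in the camera images.
- lock_pin: Steel detent pin (quick-release pin) with a red T handle, 80 mm long, upright in the bush of the cup tray. Origin at the tip of its nose, z up along the pin, x along the T bar. Shaft 14 mm thick up to z = 44 mm (nose rounded); there a shoulder 25 mm wide stops it on the bush. Raised 21 to 36 mm it has left the bar but the bush still guides it: the tray then moves with it.
- pin_handle (a point): Centre of the pin's red T bar (60 x 16 x 16 mm, along the pin's x), 72 mm above the tip; grip the bar across its 16 mm width. Two spring balls stand out of the shaft 6 mm above the tip, on the pin's y: it takes 10 to 18 N to pull the pin out of the bar past them, rather less to push it home.
- tray_bush (a point): Top centre of the bush (dark 36 mm square block, its top 48 mm above the worktop) on the tongue at the front of the cup tray; axes as the station's: x away from the robot, y left, z up. Hole 16.8 mm wide, 24.5 mm deep, open below. The pin is fully home when its shoulder lies on the bush, its tip 44 mm below this point.
- tray (a joint): Slide of the cup tray on the station's rails, in m: 0 = under the drippers, bush over the inner hole; 0.15 = drawn out towards the robot, bush over the outer hole; it can run 12 mm past either to a stop. It stays where it is left (2.5 N friction).
- hole_home (a point): Top of the inner hole (16.8 mm wide) in the station's fixed index bar, 23 mm above the worktop: tray under the drippers. The bar is 9 mm thick, and the bush runs just above it. Axes as the station's: x away from the robot along the slide.
- hole_out (a point): Top of the outer hole in the same bar, 150 mm nearer the robot: tray drawn out for loading.
- place_right (a point): Middle of the right (-y) cup place, marked by a dark ring 68 mm across, on the steel cup tray (360 x 156 mm, surface 36 mm above the worktop, raised edge 3 mm). The three places are 115 mm apart, in a row 110 mm behind the bush. Drawn out, the row is open from above.
- place_middle (a point): Middle of the central cup place on the tray. With the tray home the row is under a wooden bridge (underside 126 mm above the worktop, reaching 50 mm in front of the row) that carries three white cone drippers up to 215 mm.
- place_left (a point): Middle of the left (+y) cup place on the tray.
- dry_mat: Grey drying mat, 150 x 400 x 4 mm, fixed; origin under its centre, its long side along its y. A tall coffee grinder stands behind it (x above 0.55, y 0.05 to 0.3): keep the forearm and wrist clear of it when the tool is tilted. The worktop ends at about x = 0.34.
- cup_a: White cup, 55 mm high, 0.14 kg, mouth 74 mm, foot 41 mm across; absent in some starts. Origin in the plane of the mouth, 13 mm off the cup's axis towards the handle; z points from mouth to foot. The axis lies at y = +13 mm; the handle points to -y, out to 50 mm. Hold it by the wall (about 65 mm across 28 mm from the mouth); the handle gives no hold. It can roll when it lies on its side.
- cup_a_middle (a point): Point on the axis of that cup, 28 mm from the mouth and 27 mm from the foot; axes as the cup's.
- cup_b: White cup, 55 mm high, 0.14 kg, mouth 74 mm, foot 41 mm across; absent in some starts. Origin in the plane of the mouth, 13 mm off the cup's axis towards the handle; z points from mouth to foot. The axis lies at y = +13 mm; the handle points to -y, out to 50 mm. Hold it by the wall (about 65 mm across 28 mm from the mouth); the handle gives no hold. It can roll when it lies on its side.
- cup_b_middle (a point): Point on the axis of that cup, 28 mm from the mouth and 27 mm from the foot; axes as the cup's.
- cup_c: White cup, 55 mm high, 0.14 kg, mouth 74 mm, foot 41 mm across; absent in some starts. Origin in the plane of the mouth, 13 mm off the cup's axis towards the handle; z points from mouth to foot. The axis lies at y = +13 mm; the handle points to -y, out to 50 mm. Hold it by the wall (about 65 mm across 28 mm from the mouth); the handle gives no hold. It can roll when it lies on its side.
- cup_c_middle (a point): Point on the axis of that cup, 28 mm from the mouth and 27 mm from the foot; axes as the cup's.
- tamper: Coffee tamper with a dark wooden handle and steel base, 58 mm across, 86 mm high; origin under its centre. Leave it alone.

How it is judged:
By the outcome, as a careful person would: the job done as asked, in the order asked, and still so for the second after the job is handed in, with the robot touching nothing.
Of cup_a, cup_b, cup_c only 2 to 3 are there at a start; the rules pass over those that are not, and their reading is None.
At some moment in a run one of cup_a, cup_b, cup_c may be knocked a few centimetres aside while the robot is not near it.
Once in a run the grip may slacken for a moment while it holds something.
It also fails if it takes over 210 s, if anything falls off the work surface, if the arm or the gripper's body presses on something with over 40 N, if the wrist force passes 120 N, or if a joint passes its speed limit or range.

## Robot

A 6-joint arm with a two-finger parallel gripper is mounted at the origin on a cart in front of the work surface, level with it; the furniture and walls round the work are solid. World frame = base frame: x ahead of the robot, y to its left, z up, the work surface at z = 0. Lengths are in mm, angles in rad, forces in N, time in s.
With the tool pointing down it reaches from about 400 to 925 mm from the base axis. Payload 12.5 kg.
Tool frame: the origin (TCP) lies on the centre line of the jaws, within the pads' length; the fingertips stand 17 mm ahead of it and the grasp point (between the pads) lies 2 mm behind it; z points along the fingers, y is the line along which they close (so a half turn about z gives the same grasp; the last joint's range is limited). The gripper opens to 95 mm and grips with 3 to 60 N. Pads are 20 mm wide; open, the fingers measure 119 mm over their backs; the gripper's body (75 mm by 180 mm) begins 59 mm behind the grasp point.
Start: joints at [-1.386, 0.491, 1.559, -0, 1.092, -0.106], TCP at [179.222, -598.772, 201.061] pointing down, gripper open.
Joint ranges: [-3.1, 3.1], [-0.84, 2.19], [0.05, 2.79], [-1.13, 4.28], [0.06, 2.93], [-2.69, 2.69]. Speed limits (rad/s): [2.22, 2.22, 2.79, 3.14, 3.14, 3.14].

## Interface

Orientations are given as [roll, pitch, yaw] about the fixed x, y, z axes, in that order (R = Rz(yaw) Ry(pitch) Rx(roll)).
In Python, from cell import env gives the robot as it stands.
- The arm moves only by the tool drive_tool, never from a script. Its argument "deltas" is text: rows parted by semicolons, each of 4 numbers parted by spaces: the shift along the world's x, y, z normalised to -1 to 1, where 1 is 100 mm, then the turn about the world's z normalised to -1 to 1, where 1 is 180 degrees. A call has 1 to 10 rows; each row shifts and turns the commanded pose from where the row before left it; what a row does not reach is not made up. A row lasts 1/12 s, in which the tool goes at most 41.7 mm and 7.16 degrees, less where a joint would pass 70% of its speed; a pose out of reach is approached as far as the arm can. A call with a number of a shift or a turn outside -1 to 1 is refused whole. A call with a gripper value outside its range is refused whole. "gripper" is the closure, from 0 (fully open) to 1 (shut), set as the call begins (left out, the last holds). The fingers move at their own pace and stop on an object; the grip force is fixed at half the most. Time passes only in rows, so rows that do not move let the fingers close. It gives the time, the measured TCP pose, the force, the opening and the grip force at its end, in the units of the state.
- env.state(): the state, without advancing time (a new reading comes with each control period).
- env.read_camera(name): name is "scene" or "top" or "wrist"; returns (picture, depth): 384x512x3 uint8, red, green, blue; 384x512 float32, mm along the optical axis (not along the pixel's ray), 0 where there is no reading.
- env.camera_params(name): a dict with "mtx" (3x3 intrinsics, pixels), "k1" (the pictures are not rectified: a ray, as slopes to the right and down, at radius r is drawn at 1 + k1 r^2 times it, then the intrinsics apply), "camera_from_world" (4x4, takes a point from world to camera coordinates); the wrist camera has in their place "mount" (4x4, takes a point from camera to tool coordinates, whose origin is the TCP and whose axes are the flange's). Camera axes: x right, y down, z forward; pixel columns grow to the right and rows downward; lengths in mm; the calibration is good to about 2 mm. A picture is of the moment at which its call begins: read the wrist's pose just before it. camera_params takes no time and is no camera call.
- env.job_done(): hands the job in; it is judged then, once.
The state is a dict: "t": time; "joints": joint angles; "qvel": joint speeds; "tau": joint torques, N m; "eef_pos": TCP position; "tcp_rot": TCP orientation; "ft_force": force on the tool from outside, world axes, zero at the start; "moment": the same for the moment, N m; "opening": opening from 0.0 (shut) to 1.0 (fully open); "grip_force": force on a finger pad.
Only numpy, scipy, OpenCV 4.12 (cv2) and the standard library are available. Lean on these libraries where they do the work, as an engineer would, in place of code of your own. Each camera call takes 0.05 s, during which the arm holds its last target. There are 200 camera calls.

## Working session

There is one attempt and no reset: what is moved stays moved. The work goes in short steps, Python scripts to look and compute and a tool call to move; the robot and the scene stay as the last step left them, time stands still between calls to the robot, and variables do not carry over. Pictures are saved under pics/ and viewed, at most 14 in all, crops included, and the job is handed in when it is done.

Besides the shell and the picture viewer there is one more tool, called after "Call:" as name(argument=value, ...) on one line, values as JSON. drive_tool: Moves the arm, as the interface text tells. Its arguments: {"type":"object","properties":{"deltas":{"type":"string"},"gripper":{"type":"number"}},"required":["deltas"]}

```bash
ls; mkdir -p pics
cat > h.py <<'E'
import numpy as np, cv2
from cell import env
from scipy.spatial.transform import Rotation as Ro
def grab(name):
    s=env.state(); p=env.camera_params(name); img,d=env.read_camera(name)
    if name=='wrist':
        T=np.eye(4); T[:3,:3]=Ro.from_euler('xyz',s['tcp_rot']).as_matrix(); T[:3,3]=s['eef_pos']
        W=T@np.array(p['mount'])
    else: W=np.linalg.inv(np.array(p['camera_from_world']))
    return img,d,np.array(p['mtx']),p['k1'],W
def rays(uv,K,k1):
    uv=np.atleast_2d(np.float64(uv)); return cv2.undistortPoints(uv.reshape(-1,1,2),K,np.array([k1,0,0,0.])).reshape(-1,2)
def cloud(d,K,k1,W):
    h,w=d.shape; u,v=np.meshgrid(np.arange(w),np.arange(h))
    r=rays(np.stack([u.ravel(),v.ravel()],1),K,k1).reshape(h,w,2)
    P=np.dstack([r*d[...,None],d]); return P@W[:3,:3].T+W[:3,3]
def onplane(uv,z,K,k1,W):
    r=rays(uv,K,k1); D=np.c_[r,np.ones(len(r))]@W[:3,:3].T; o=W[:3,3]
    return o+D*((z-o[2])/D[:,2])[:,None]
def save(n,img,s=1.5): cv2.imwrite('pics/'+n+'.png',cv2.resize(img[...,::-1],None,fx=s,fy=s))
E
python3 - <<'E'
from h import *
s=env.state(); print(s)
for n in ['scene','top']:
    g=grab(n); save(n,g[0]); np.savez('pics/'+n,*g); print(n,g[4].round(2))
E
```

```text
pics
{'t': 0.0, 'joints': array([-1.38560724e+00,  4.91558824e-01,  1.55947308e+00, -4.22544520e-06,
        1.09171168e+00, -1.05578135e-01]), 'qvel': array([ 0.00223069,  0.00017858, -0.00131615,  0.00089953, -0.00180219,
        0.00045273]), 'tau': array([ 3.79756355e-03, -6.12637353e+01, -2.58179176e+01,  6.94838399e-02,
        4.82169958e-02, -9.80644472e-05]), 'eef_pos': array([ 179.16255713, -598.48354612,  200.4540841 ]), 'tcp_rot': array([-3.14044774e+00, -1.17560432e-04,  2.90769107e-01]), 'ft_force': array([0.08840201, 0.22805645, 0.61817744]), 'moment': array([-0.0039798 , -0.07944473,  0.05460964]), 'grip_force': 0.0, 'opening': 1.000464197190907}
scene [[ 8.60000e-01 -3.80000e-01  3.40000e-01  5.26000e+00]
 [-5.10000e-01 -6.60000e-01  5.50000e-01 -9.31740e+02]
 [ 1.00000e-02 -6.50000e-01 -7.60000e-01  1.31033e+03]
 [ 0.00000e+00  0.00000e+00  0.00000e+00  1.00000e+00]]
top [[-2.60000e-01 -9.50000e-01  1.90000e-01  2.94790e+02]
 [-9.70000e-01  2.60000e-01 -6.00000e-02  3.97000e+01]
 [ 0.00000e+00 -2.00000e-01 -9.80000e-01  1.24179e+03]
 [ 0.00000e+00  0.00000e+00  0.00000e+00  1.00000e+00]]
```

```bash
ls pics
```

```text
scene.npz
scene.png
top.npz
top.png
```

View pics/scene.png

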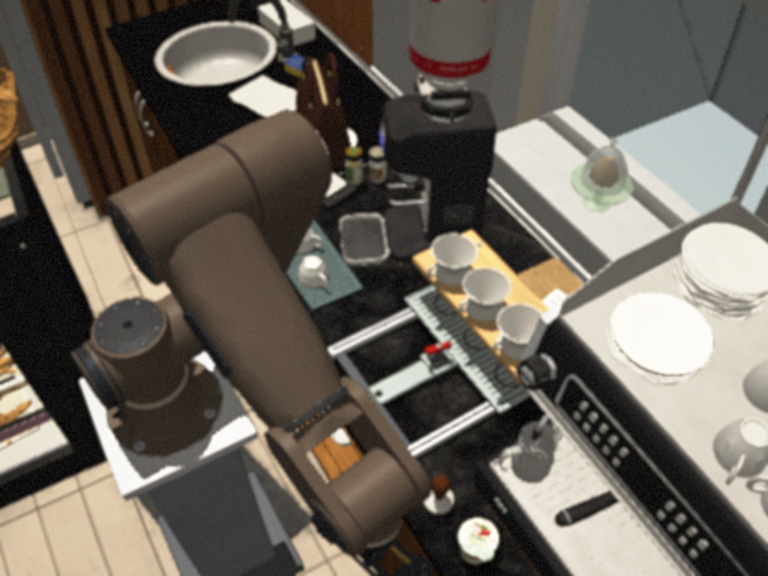

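View pics/top.png

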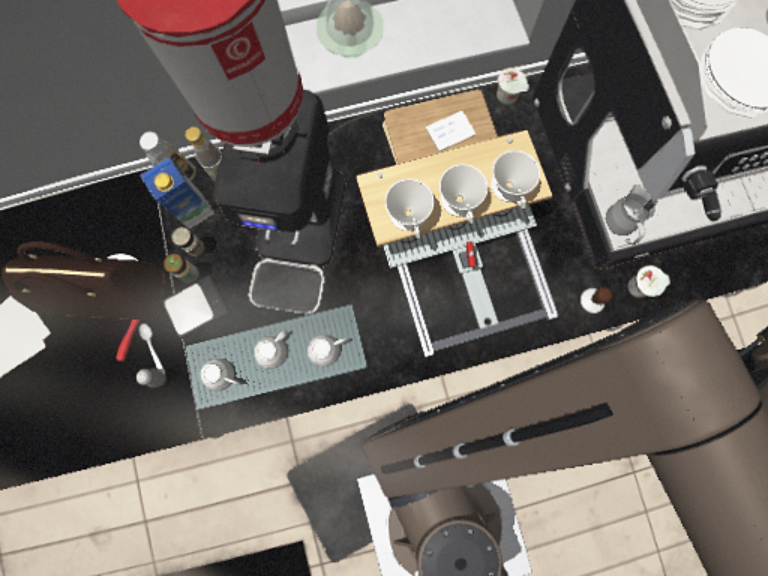

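Run:
```python
from h import *
g=[v for v in np.load('pics/top.npz').values()]; img,d,K,k1,W=g; k1=float(k1)
C=cloud(d,K,k1,W)
hsv=cv2.cvtColor(img,cv2.COLOR_RGB2HSV)
m=((hsv[...,0]<8)|(hsv[...,0]>172))&(hsv[...,1]>150)&(hsv[...,2]>80); m[:150]=0;m[190:]=0
m[:,:290]=0;m[:,340:]=0
v,u=np.nonzero(m); P=C[m]; print('pin',len(P),P.mean(0),P.max(0),onplane([[u.mean(),v.mean()]],100,K,k1,W))
q=cv2.minAreaRect(np.c_[u,v].astype(np.float32)); print(q)
for n,uv in {'hole bar/outer':(487,321),'rail L end':(430,352),'rail R end':(551,317),'mat1':(185,348),'mat2':(357,308),'mat3':(366,367),'mat4':(197,407),'tamp':(603,295)}.items():
    a=(np.array(uv)/1.5); print(n,C[int(a[1]),int(a[0])].round(0))
for n,uv in {'c1':(214,374),'c2':(267,351),'c3':(321,350)}.items():
    a=(np.array(uv)/1.5).astype(int); Q=C[a[1]-25:a[1]+25,a[0]-25:a[0]+25].reshape(-1,3)
    Q=Q[(Q[:,2]>50)&(Q[:,2]<65)]; print(n,len(Q),Q.mean(0).round(1),Q.min(0).round(0),Q.max(0).round(0))
    Q=C[a[1]-35:a[1]+35,a[0]-35:a[0]+35].reshape(-1,3)
    Q=Q[(Q[:,2]>12)&(Q[:,2]<65)]; print(Q.min(0).round(0),Q.max(0).round(0))
save('topcrop',img[185:285,115:260],5)
```

```text
pin 60 [ 558.6830195  -213.48176929   83.1100771 ] [ 587.06728714 -204.9774457    90.71511442] [[ 554.78652898 -209.7810513   100.        ]]
((313.52001953125, 169.13998413085938), (16.263456344604492, 4.38406229019165), 81.8698959350586)
hole bar/outer [ 414. -221.    1.]
rail L end [380. -71.  29.]
rail R end [ 382. -364.   23.]
mat1 [536. 476.  -4.]
mat2 [523.  61.   2.]
mat3 [386.  75.   5.]
mat4 [396. 473.   1.]
tamp [ 394. -473.   87.]
c1 157 [454.5 406.4  55.6] [426. 366.  50.] [478. 432.  65.]
[418. 277.  12.] [602. 540.  65.]
c2 165 [472.4 278.   56. ] [426. 247.  50.] [498. 366.  63.]
[418. 142.  12.] [628. 420.  65.]
c3 160 [446.1 161.4  56. ] [423. 137.  50.] [471. 187.  64.]
[410. 101.  12.] [594. 287.  64.]
```

View pics/topcrop.png

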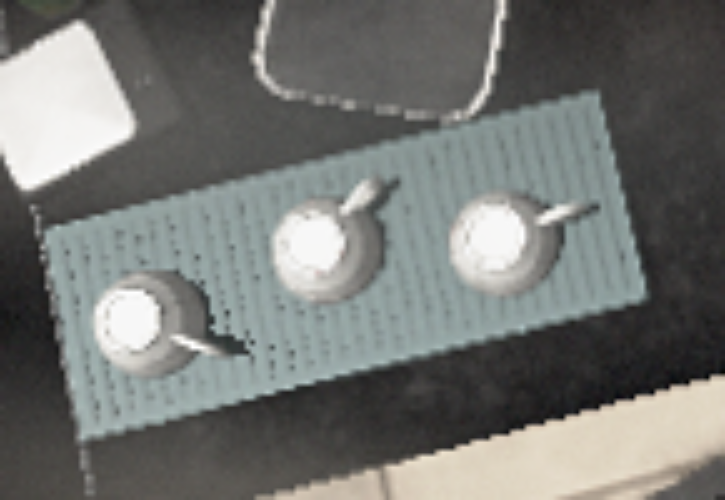

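Call:
drive_tool(deltas="0.27 0.277 0.05 -0.0093;0.27 0.277 0.05 -0.0093;0.27 0.277 0 -0.0093;0.27 0.277 0 -0.0093;0.27 0.277 0 -0.0093;0.27 0.277 0 -0.0093;0.27 0.277 0 -0.0093;0.27 0.277 0 -0.0093;0.27 0.277 0 -0.0093;0.27 0.277 0 -0.0093", gripper=0)

```text
t: 0.93
eef_pos: [450.2, -320.1, 210.9]
tcp_rot: [-3.141, 0.0, -0.003]
ft_force: [-0.1, -0.5, -0.2]
opening: 1.0
grip_force: 0.0
```

Call:
drive_tool(deltas="0.27 0.277 0;0.27 0.277 0;0.2 0.277 0;0.1 0.27 0;0 0 0;0 0 0")

```text
invalid input at $.deltas[0]: expected 4 numbers
```

Call:
drive_tool(deltas="0.25 0.27 0 0;0.25 0.27 0 0;0.25 0.27 0 0;0.2 0.27 0 0;0 0 0 0;0 0 0 0;0 0 0 0")

```text
t: 1.52
eef_pos: [543.9, -213.9, 210.8]
tcp_rot: [-3.142, 0.001, -0.001]
ft_force: [-0.1, -0.1, -0.4]
opening: 1.005
grip_force: 0.0
```

Run:
```python
from h import *
print(env.camera_params('wrist'))
g=grab('wrist'); np.savez('pics/w1',*g); save('w1',g[0])
img,d,K,k1,W=g; C=cloud(d,K,k1,W)
hsv=cv2.cvtColor(img,cv2.COLOR_RGB2HSV)
m=((hsv[...,0]<8)|(hsv[...,0]>172))&(hsv[...,1]>150)&(hsv[...,2]>80)
n,l,st,ce=cv2.connectedComponentsWithStats(m.astype(np.uint8)); i=1+st[1:,4].argmax(); m=l==i
P=C[m&(d>0)]; P=P[P[:,2]>np.percentile(P[:,2],95)-6]; c,(w,h),a=cv2.minAreaRect(P[:,:2].astype(np.float32))
print(st[i],P[:,2].max(),c,w,h,a)
```

```text
{'mtx': array([[315.45439195,   0.        , 257.13496773],
       [  0.        , 315.45439195, 190.81904363],
       [  0.        ,   0.        ,   1.        ]]), 'k1': -0.043984084751958065, 'mount': array([[ 1.74660317e-04, -9.66269801e-01, -2.57531824e-01,
         7.15380559e+01],
       [ 9.99999883e-01,  2.84987938e-04, -3.91077658e-04,
         6.33635675e-01],
       [ 4.51279994e-04, -2.57531725e-01,  9.66269738e-01,
        -1.84762452e+02],
       [ 0.00000000e+00,  0.00000000e+00,  0.00000000e+00,
         1.00000000e+00]])}
[252 137  17  28 311] 86.51578322639301 (573.8917236328125, -217.14932250976562) 13.79963207244873 26.37392807006836 80.33466339111328
```

View pics/w1.png

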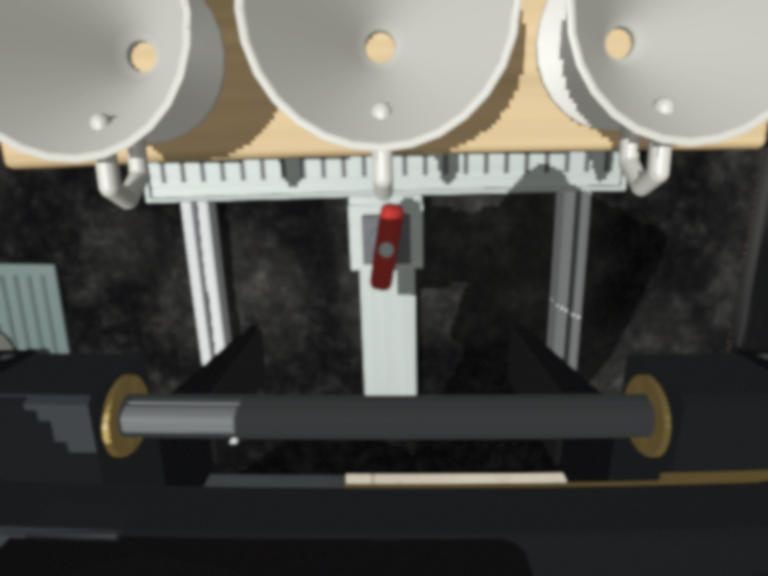

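Run:
```python
from h import *
g=[v for v in np.load('pics/w1.npz').values()]; img,d,K,k1,W=g; k1=float(k1)
i=img.astype(int); m=(i[...,0]>1.8*i[...,1])&(i[...,0]>60); m[:120]=0; m[210:]=0; m[:,:230]=0; m[:,290:]=0
v,u=np.nonzero(m); P=onplane(np.c_[u,v],88-0,K,k1,W)
c,(w,h),a=cv2.minAreaRect(P[:,:2].astype(np.float32)); print(len(u),c,w,h,a, np.median(cloud(d,K,k1,W)[m][:,2]))
print(onplane(np.array([[386,250],[349,235],[423,235],[150,195],[622,187],[391,395]])/1.5,80,K,k1,W).round(1), 'tray',onplane(np.array([[150,195],[622,187]])/1.5,39,K,k1,W).round(1), onplane(np.array([[362,216],[410,264]])/1.5,48,K,k1,W))
C=cloud(d,K,k1,W)
for q in [(366,262),(300,180),(383,180),(110,160),(650,160)]:
  print(q,C[int(q[1]/1.5),int(q[0]/1.5)].round(0))
```

```text
638 (560.2430419921875, -214.9886932373047) 14.576318740844727 55.25197982788086 82.1579818725586 84.36744975041873
[[ 556.6 -214.6   80. ]
 [ 566.8 -189.8   80. ]
 [ 566.8 -239.5   80. ]
 [ 594.1  -57.8   80. ]
 [ 599.1 -370.8   80. ]
 [ 448.2 -218.2   80. ]] tray [[ 591.3  -37.4   39. ]
 [ 596.9 -391.1   39. ]] [[ 575.86483628 -197.05692615   48.        ]
 [ 539.91327618 -232.62623661   48.        ]]
(366, 262) [ 543. -200.   49.]
(300, 180) [ 601. -151.   38.]
(383, 180) [ 608. -213.  199.]
(110, 160) [ 617. -101.  198.]
(650, 160) [ 617. -324.  196.]
```

Call:
drive_tool(deltas="0.07 -0.005 -0.3 0;0.07 -0.005 -0.3 0;0 0 -0.3 0;0 0 -0.3 0;0 0 -0.16 0;0 0 0 0;0 0 0 0;0 0 0 0")

```text
t: 2.23
eef_pos: [558.5, -215.8, 76.3]
tcp_rot: [3.141, -0.001, -0.002]
ft_force: [0.3, -0.2, 0.2]
opening: 1.003
grip_force: 0.0
```

Call:
drive_tool(deltas="0 0 0 0;0 0 0 0;0 0 0 0;0 0 0 0;0 0 0 0;0 0 0 0;0 0 0 0;0 0 0 0;0 0 0 0;0 0 0 0", gripper=1)

```text
t: 3.07
eef_pos: [558.2, -214.8, 75.0]
tcp_rot: [3.142, 0.0, -0.001]
ft_force: [0.6, -0.3, -0.0]
opening: 0.355
grip_force: 0.0
```

Call:
drive_tool(deltas="0 0 0 0;0 0 0 0;0 0 0 0;0 0 0 0;0 0 0 0;0 0 0 0;0 0 0 0;0 0 0 0", gripper=1)

```text
t: 3.73
eef_pos: [558.2, -214.8, 75.0]
tcp_rot: [3.141, 0.0, -0.001]
ft_force: [0.2, -0.3, 0.1]
opening: 0.004
grip_force: 0.0
```

Call:
drive_tool(deltas="0 0 0.05 0;0 0 0.05 0;0 0 0.05 0;0 0 0.05 0;0 0 0.05 0;0 0 0.03 0;0 0 0 0;0 0 0 0")

```text
t: 4.4
eef_pos: [558.2, -214.8, 103.3]
tcp_rot: [3.141, -0.0, -0.001]
ft_force: [0.4, -0.2, 0.2]
opening: 0.004
grip_force: 0.0
```

Run:
```python
from h import *
g=grab('wrist'); np.savez('pics/w2',*g); save('w2',g[0],1.3)
```

```text
(no output)
```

View pics/w2.png

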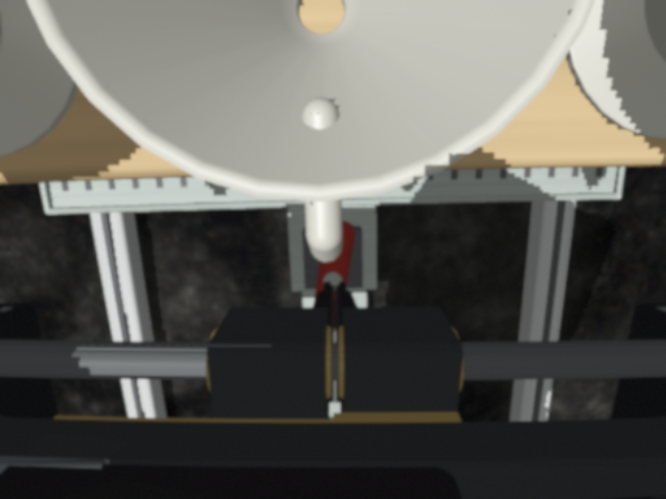

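Run:
```python
from h import *
g=[v for v in np.load('pics/w2.npz').values()]; img,d,K,k1,W=g; k1=float(k1)
Wi=np.linalg.inv(W)
for p in [(558.2,-214.8,86),(558.2,-214.8,103),(558.2,-214.8,120)]:
    q=Wi@np.r_[p,1]; print(p,cv2.projectPoints(q[:3].reshape(1,3),np.zeros(3),np.zeros(3),K,np.array([k1,0,0,0]))[0].ravel()*1.3,q[2])
C=cloud(d,K,k1,W)
i=img.astype(int); m=(i[...,0]>1.8*i[...,1])&(i[...,0]>50); m[:150]=0; m[235:]=0; m[:,:230]=0; m[:,290:]=0
print(m.sum(),C[m].min(0),C[m].max(0),np.median(C[m],0))
for v in range(195,240,4): print(v,C[v,257].round(0),img[v,257],d[v,257])
```

```text
(558.2, -214.8, 86) [333.21327918 280.95170044] 213.64483281327762
(558.2, -214.8, 103) [333.11836691 292.77122719] 197.21693518645475
(558.2, -214.8, 120) [333.00638464 306.72590596] 180.78903755963188
521 [ 542.00662662 -225.37448993   49.53979723] [ 629.71895082 -203.98351934  288.04631364] [ 567.73960926 -219.95742598   84.01466271]
195 [ 602. -215.  191.] [126 126 119] 100.98701
199 [ 570. -215.   85.] [113  97  91] 211.73218
203 [ 567. -215.   85.] [86 27 24] 212.20242
207 [ 564. -215.   84.] [86 31 27] 214.00534
211 [ 562. -215.   88.] [90 94 91] 210.75755
215 [ 560. -215.   88.] [90 95 92] 211.54793
219 [ 568. -215.  120.] [73 77 74] 178.59506
223 [ 568. -215.  124.] [49 39 38] 174.40733
227 [ 568. -215.  131.] [47 24 23] 167.98323
231 [ 568. -215.  137.] [37 23 23] 162.13902
235 [ 568. -215.  141.] [33 20 22] 158.26813
239 [ 568. -215.  146.] [34 23 22] 153.24869
```

Run:
```python
from h import *
g=[v for v in np.load('pics/w2.npz').values()]; img,d,K,k1,W=g; k1=float(k1)
C=cloud(d,K,k1,W)
for u in (240,246,250,254,260,264,270,280):
  print(u,[tuple(C[v,u].round(0).astype(int)) for v in range(205,262,6)])
save('w2c',img[190:330,150:370],3.5)
s=env.state(); print(s['eef_pos'],s['opening'],s['joints'])
```

```text
240 [(np.int64(554), np.int64(-202), np.int64(49)), (np.int64(550), np.int64(-202), np.int64(49)), (np.int64(544), np.int64(-202), np.int64(49)), (np.int64(534), np.int64(-201), np.int64(34)), (np.int64(524), np.int64(-200), np.int64(25)), (np.int64(518), np.int64(-200), np.int64(24)), (np.int64(593), np.int64(-211), np.int64(205)), (np.int64(592), np.int64(-211), np.int64(208)), (np.int64(593), np.int64(-211), np.int64(213)), (np.int64(593), np.int64(-211), np.int64(216))]
246 [(np.int64(564), np.int64(-208), np.int64(81)), (np.int64(560), np.int64(-208), np.int64(82)), (np.int64(557), np.int64(-208), np.int64(84)), (np.int64(553), np.int64(-208), np.int64(84)), (np.int64(569), np.int64(-210), np.int64(137)), (np.int64(569), np.int64(-210), np.int64(144)), (np.int64(593), np.int64(-212), np.int64(205)), (np.int64(593), np.int64(-212), np.int64(209)), (np.int64(593), np.int64(-212), np.int64(212)), (np.int64(593), np.int64(-213), np.int64(216))]
250 [(np.int64(565), np.int64(-211), np.int64(84)), (np.int64(561), np.int64(-211), np.int64(85)), (np.int64(569), np.int64(-211), np.int64(
[... 2214 characters left out ...]
64(213)), (np.int64(593), np.int64(-219), np.int64(216))]
280 [(np.int64(550), np.int64(-235), np.int64(34)), (np.int64(544), np.int64(-235), np.int64(32)), (np.int64(539), np.int64(-235), np.int64(34)), (np.int64(530), np.int64(-236), np.int64(25)), (np.int64(524), np.int64(-236), np.int64(23)), (np.int64(518), np.int64(-236), np.int64(24)), (np.int64(593), np.int64(-222), np.int64(205)), (np.int64(592), np.int64(-222), np.int64(208)), (np.int64(593), np.int64(-221), np.int64(212)), (np.int64(593), np.int64(-221), np.int64(216))]
[ 558.13344293 -214.74842071  102.99398913] 0.005298800850165819 [-4.77671851e-01  5.65145600e-01  1.72703796e+00 -1.39898421e-04
  8.49489038e-01  1.09460121e+00]
```

View pics/w2c.png

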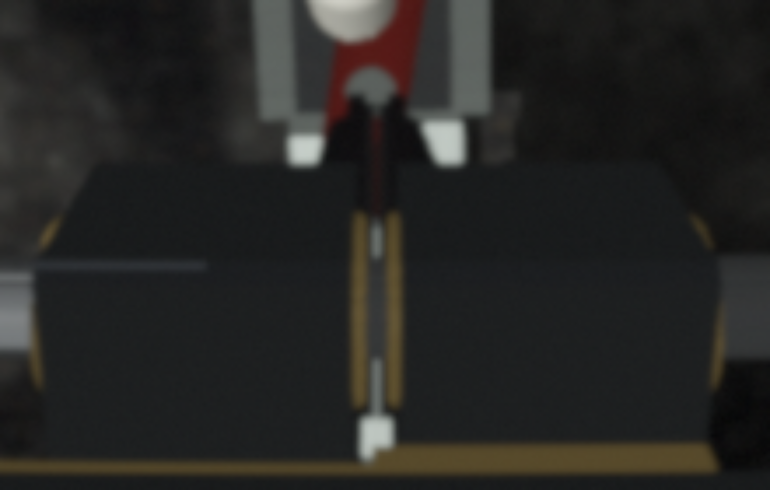

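Run:
```python
from h import *
for f,z in (('w1',210.8),('w2',103)):
  g=[v for v in np.load(f'pics/{f}.npz').values()]; img,d,K,k1,W=g; k1=float(k1)
  C=cloud(d,K,k1,W); m=(d>0)&(d<195)
  Q=C[m]; T=np.array([543.9,-213.9,210.8]) if f=='w1' else np.array([558.2,-214.8,103])
  R=(Q-T)
  for lo in range(-30,120,10):
    s=R[(R[:,2]>=lo)&(R[:,2]<lo+10)&(R[:,0]<25)]
    if len(s): print(f,lo,len(s),s.min(0).round(0),s.max(0).round(0))
```

```text
w1 10 239 [-11. -52.  14.] [12. 52. 20.]
w1 20 528 [-11. -55.  20.] [12. 53. 30.]
w1 30 610 [ -9. -55.  30.] [12. 54. 40.]
w1 40 643 [ -4. -57.  40.] [12. 56. 50.]
w1 50 641 [-11. -58.  50.] [12. 57. 60.]
w1 60 859 [-13. -59.  60.] [12. 58. 70.]
w1 70 675 [-13. -56.  70.] [12. 56. 80.]
w1 80 772 [ -9. -50.  80.] [10. 49. 90.]
w1 90 1006 [ -2. -51.  90.] [ 17.  50. 100.]
w1 100 2537 [  5. -51. 100.] [ 25.  50. 110.]
w1 110 5124 [ -3. -70. 110.] [ 25.  68. 120.]
w2 10 46 [ 9. -5. 14.] [12.  3. 20.]
w2 20 146 [ 9. -8. 20.] [12.  7. 30.]
w2 30 232 [ 9. -9. 30.] [12.  8. 40.]
w2 40 146 [ 9. -9. 40.] [12.  7. 50.]
w2 50 98 [ 9. -3. 50.] [12.  2. 60.]
w2 60 103 [-11.  -2.  60.] [10.  1. 70.]
w2 70 47 [-10.  -2.  70.] [-2.  1. 80.]
w2 80 24 [-7. -2. 80.] [-2.  1. 82.]
w2 90 1086 [-21. -77.  92.] [ 25.  75. 100.]
w2 100 2545 [-21. -76. 100.] [ 25.  75. 110.]
w2 110 5473 [-10. -75. 110.] [ 25.  73. 120.]
```

Call:
drive_tool(deltas="0 0 0.05 0;0 0 0 0;0 0 0 0;0 0 0 0;0 0 0 0;0 0 0 0;0 0 0 0;0 0 0 0", gripper=0.45)

```text
t: 5.12
eef_pos: [558.2, -214.8, 108.0]
tcp_rot: [3.142, 0.0, -0.001]
ft_force: [-0.0, -0.6, 0.7]
opening: 0.505
grip_force: 0.0
```

Call:
drive_tool(deltas="0 0 -0.2 0;0 0 -0.2 0;0 0 -0.16 0;0 0 -0.08 0;0 0 0 0;0 0 0 0")

```text
t: 5.62
eef_pos: [558.3, -214.8, 44.2]
tcp_rot: [-3.142, 0.0, -0.001]
ft_force: [0.4, -0.4, -0.0]
opening: 0.553
grip_force: 0.0
```

Call:
drive_tool(deltas="0 0 0 0;0 0 0 0;0 0 0 0;0 0 0 0;0 0 0 0;0 0 0 0;0 0 0 0;0 0 0 0", gripper=1)

```text
t: 6.28
eef_pos: [558.3, -214.7, 44.2]
tcp_rot: [3.141, -0.0, -0.001]
ft_force: [-2.3, 1.9, 2.1]
opening: 0.165
grip_force: 30.0
```

Call:
drive_tool(deltas="0 0 0.03 0;0 0 0.04 0;0 0 0.05 0;0 0 0.05 0;0 0 0.05 0;0 0 0.04 0;0 0 0.02 0;0 0 0 0;0 0 0 0")

```text
t: 7.03
eef_pos: [558.6, -215.0, 73.0]
tcp_rot: [3.141, -0.001, -0.001]
ft_force: [-0.8, 1.5, 0.5]
opening: 0.161
grip_force: 30.0
```

Call:
drive_tool(deltas="-0.1 -0.0015 0 0;-0.12 -0.0015 0 0;-0.12 -0.0015 0 0;-0.12 -0.0015 0 0;0 0 0 0;0 0 0 0")

```text
t: 7.53
eef_pos: [511.6, -215.4, 72.1]
tcp_rot: [-3.141, 0.001, -0.002]
ft_force: [-2.9, 0.5, -1.9]
opening: 0.165
grip_force: 30.0
```

Call:
drive_tool(deltas="-0.12 -0.0015 0 0;-0.12 -0.0015 0 0;-0.12 -0.0015 0 0;-0.12 -0.0015 0 0;-0.12 -0.0015 0 0;-0.12 -0.0015 0 0;-0.12 -0.0015 0 0;-0.12 -0.0015 0 0;0 0 0 0;0 0 0 0")

```text
t: 8.37
eef_pos: [415.9, -216.7, 72.0]
tcp_rot: [-3.141, 0.001, -0.002]
ft_force: [-3.0, -1.5, -1.5]
opening: 0.162
grip_force: 30.0
```

Run:
```python
from h import *
s=env.state(); print(s['eef_pos'],s['ft_force'])
g=grab('wrist'); np.savez('pics/w3',*g); save('w3',g[0],1.2)
```

```text
[ 415.87498212 -216.65690361   72.01736992] [-3.03042417 -1.48338559 -1.45139598]
```

View pics/w3.png

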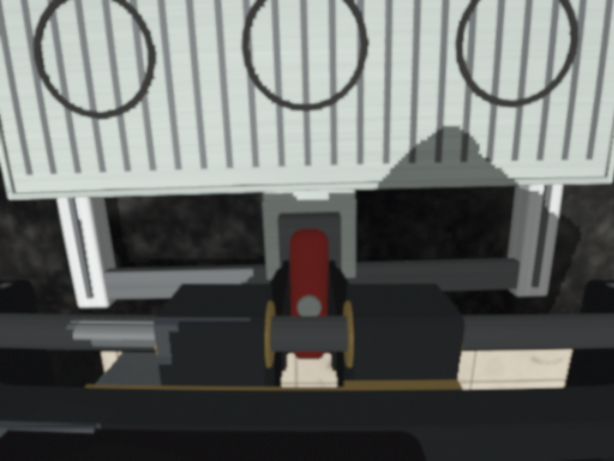

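Call:
drive_tool(deltas="-0.045 -0.001 0 0;-0.045 -0.001 0 0;0 0 0 0;0 0 0 0;0.01 0 0 0;0 0 0 0;0 0 -0.03 0;0 0 -0.03 0;0 0 -0.02 0;0 0 0 0")

```text
t: 9.25
eef_pos: [408.3, -216.7, 63.5]
tcp_rot: [-3.141, 0.0, -0.001]
ft_force: [1.6, -1.8, -3.7]
opening: 0.171
grip_force: 30.0
```

Call:
drive_tool(deltas="0 0 -0.02 0;0 0 -0.03 0;0 0 -0.03 0;0 0 0 0;0 0 0 0")

```text
t: 9.67
eef_pos: [407.5, -216.6, 55.6]
tcp_rot: [-3.141, 0.002, -0.001]
ft_force: [-4.2, -4.1, -3.2]
opening: 0.17
grip_force: 30.0
```

Call:
drive_tool(deltas="0 0 -0.03 0;0 0 -0.03 0;0 0 -0.03 0;0 0 -0.03 0;0 0 -0.02 0;0 0 0 0;0 0 0 0;0 0 0 0")

```text
t: 10.33
eef_pos: [408.5, -216.9, 43.0]
tcp_rot: [3.141, -0.001, -0.001]
ft_force: [-3.4, 0.8, 18.6]
opening: 0.166
grip_force: 30.0
```

Call:
drive_tool(deltas="0 0 0 0;0 0 0 0;0 0 0 0;0 0 0 0;0 0 0 0;0 0 0 0;0 0 0 0", gripper=0.3)

```text
t: 10.92
eef_pos: [408.2, -216.7, 42.0]
tcp_rot: [-3.142, 0.0, -0.001]
ft_force: [-0.3, 0.1, 0.1]
opening: 0.598
grip_force: 0.0
```

Call:
drive_tool(deltas="0 0 0.3 0;0 0 0.3 0;0 0 0.4 0;0 0.1 0.4 0;0 0.1 0.2 0;0 0 0 0;0 0 0 0;0 0 0 0", gripper=0)

```text
t: 11.58
eef_pos: [407.9, -196.6, 201.3]
tcp_rot: [-3.141, 0.001, -0.001]
ft_force: [0.6, 0.4, 0.7]
opening: 0.999
grip_force: 0.0
```

```bash
cat > rings.py <<'E'
from h import *
g=grab('wrist'); np.savez('pics/w4',*g)
img,d,K,k1,W=g; C=cloud(d,K,k1,W); print(env.state()['eef_pos'])
i=img.astype(int)
P=C; z=P[...,2]; m=((z>30)&(z<42)).astype(np.uint8)*255
gray=cv2.cvtColor(img,cv2.COLOR_RGB2GRAY)
# rectify tray plane z=36 at 1 px/mm
xs,ys=np.meshgrid(np.arange(600,420,-1),np.arange(0,-430,-1),indexing='ij')
pts=np.stack([xs,ys,np.full_like(xs,36)],-1).reshape(-1,3).astype(float)
Wi=np.linalg.inv(W); q=pts@Wi[:3,:3].T+Wi[:3,3]
uv=cv2.projectPoints(q,np.zeros(3),np.zeros(3),K,np.array([k1,0,0,0]))[0].reshape(xs.shape+(2,)).astype(np.float32)
rec=cv2.remap(gray,uv[...,0],uv[...,1],cv2.INTER_LINEAR)
cv2.imwrite('pics/rec.png',rec)
c=cv2.HoughCircles(cv2.GaussianBlur(rec,(5,5),0),cv2.HOUGH_GRADIENT,1,80,param1=80,param2=15,minRadius=30,maxRadius=37)
if c is not None:
  for a in c[0]: print('ring x %.1f y %.1f r %.1f'%(600-a[1],-a[0],a[2]))
r=(i[...,0]>1.8*i[...,1])&(i[...,0]>60)
v,u=np.nonzero(r&(z>60)&(z<100)); 
if len(u): Q=C[v,u]; print('pin',len(u),np.median(Q[:,2]),cv2.minAreaRect(Q[:,:2].astype(np.float32)))
E
python3 rings.py
```

```text
[ 407.79494317 -196.71005113  200.97220551]
ring x 517.5 y -99.5 r 34.2
ring x 523.5 y -331.5 r 34.2
ring x 521.5 y -215.5 r 34.2
pin 767 84.09987789275539 ((410.659423828125, -337.17132568359375), (59.24406433105469, 254.75987243652344), 0.6679284572601318)
```

View pics/rec.png

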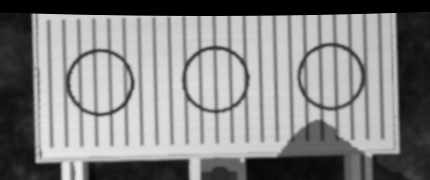

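Call:
drive_tool(deltas="0.03 0.27 0 0.0385;0.03 0.27 0 0.0385;0.03 0.27 0 0.0385;0.03 0.27 0 0.0385;0.03 0.27 0 0.0385;0.03 0.27 0 0.0385;0.03 0.27 0 0.0385;0.03 0.27 0 0.0385;0.03 0.27 0 0.0385;0.03 0.27 0 0.0385")

```text
t: 12.47
eef_pos: [437.9, 74.3, 200.7]
tcp_rot: [-3.139, 0.001, 1.214]
ft_force: [0.6, -0.7, -0.4]
opening: 0.999
grip_force: 0.0
```

Call:
drive_tool(deltas="0.03 0.27 0 0.0385;0.03 0.27 0 0.0385;0.03 0.2 0 0.0385;0 0 0 0;0 0 0 0;0 0 0 0")

```text
t: 12.97
eef_pos: [446.9, 146.7, 201.1]
tcp_rot: [-3.14, 0.001, 1.569]
ft_force: [0.7, 0.3, -0.2]
opening: 1.0
grip_force: 0.0
```

```bash
cat > cups.py <<'E'
from h import *
import sys
def cups(tag=None,cam='wrist'):
    s=env.state(); g=grab(cam); img,d,K,k1,W=g
    if tag: save(tag,img,1.2)
    np.savez('pics/last',*g)
    C=cloud(d,K,k1,W); z=C[...,2]; x=C[...,0]; y=C[...,1]
    print('eef',s['eef_pos'].round(1),'yaw',round(np.degrees(s['tcp_rot'][2]),1),'open',round(s['opening'],3))
    m=((z>12)&(z<66)&(x>370)&(x<540)&(y>40)&(y<470)&(d>0)).astype(np.uint8)
    n,l,st,ce=cv2.connectedComponentsWithStats(m)
    for i in range(1,n):
        if st[i,4]<60: continue
        Q=C[l==i]; T=Q[Q[:,2]>50]; 
        out=dict(n=st[i,4],zmax=np.percentile(Q[:,2],98).round(1),lo=Q.min(0).round(0),hi=Q.max(0).round(0))
        if len(T)>20:
            c=np.array(cv2.minEnclosingCircle(T[:,:2].astype(np.float32))[0]); r=np.hypot(*(Q[:,:2]-c).T)
            H=Q[r>43]; out.update(foot=c.round(1),R=round(cv2.minEnclosingCircle(T[:,:2].astype(np.float32))[1],1))
            if len(H): h=H[:,:2].mean(0)-c; out.update(hdir=round(np.degrees(np.arctan2(h[1],h[0])),1),nh=len(H))
        print(out)
if __name__=='__main__': cups(*sys.argv[1:])
E
python3 cups.py c3
```

```text
eef [446.9 146.7 201.1] yaw 89.9 open 1.0
{'n': np.int32(3955), 'zmax': np.float64(60.3), 'lo': array([435., 230.,  12.]), 'hi': array([507., 316.,  62.]), 'foot': array([469.5, 280.8]), 'R': 25.5, 'hdir': np.float64(-54.6), 'nh': 171}
{'n': np.int32(3127), 'zmax': np.float64(60.1), 'lo': array([408., 102.,  12.]), 'hi': array([480., 199.,  62.]), 'foot': array([444. , 162.8]), 'R': 25.6, 'hdir': np.float64(-81.5), 'nh': 74}
{'n': np.int32(101), 'zmax': np.float64(21.3), 'lo': array([534., 152.,  12.]), 'hi': array([540., 191.,  21.])}
```

View pics/c3.png

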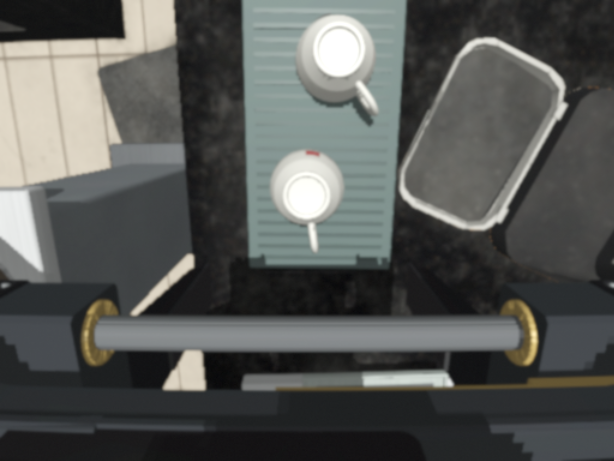

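Call:
drive_tool(deltas="-0.015 0.08 -0.2 0.0235;-0.015 0.083 -0.2 0.0235;0 0 -0.3 0;0 0 -0.3 0;0 0 -0.3 0;0 0 -0.25 0;0 0 -0.2 0;0 0 -0.14 0;0 0 0 0;0 0 0 0")

```text
t: 13.85
eef_pos: [444.0, 162.7, 12.8]
tcp_rot: [-3.14, 0.0, 1.717]
ft_force: [-0.2, 1.2, 0.7]
opening: 0.999
grip_force: 0.0
```

Call:
drive_tool(deltas="0 0 0 0;0 0 0 0;0 0 0 0;0 0 0 0;0 0 0 0;0 0 0 0;0 0 0 0;0 0 0 0", gripper=1)

```text
t: 14.52
eef_pos: [444.4, 163.6, 13.3]
tcp_rot: [3.141, 0.0, 1.719]
ft_force: [-0.3, 0.2, 5.8]
opening: 0.684
grip_force: 29.8
```

Call:
drive_tool(deltas="0 0 0.1 0;0 0 0.2 0;0 0 0.3 0;0 0 0.3 0;0 0 0 0")

```text
t: 14.93
eef_pos: [445.9, 164.0, 107.1]
tcp_rot: [3.135, -0.0, 1.719]
ft_force: [0.1, 0.3, -0.3]
opening: 0.689
grip_force: 29.1
```

Call:
drive_tool(deltas="0.07 -0.29 0 -0.0065;0.07 -0.29 0 -0.0065;0.07 -0.29 0 -0.0065;0.07 -0.29 0 -0.0065;0.07 -0.29 0 -0.0065;0.09 -0.26 0 -0.0065;0 0 -0.2 0;0 0 -0.2 0;0 0 0 0;0 0 0 0")

```text
t: 15.77
eef_pos: [487.5, -7.4, 62.3]
tcp_rot: [-3.139, -0.001, 1.596]
ft_force: [1.0, 0.1, -2.0]
opening: 0.686
grip_force: 29.1
```

Run:
```python
from h import *
print(env.state()['eef_pos'])
for n in ['wrist','top']:
  g=grab(n); np.savez('pics/e_'+n,*g)
  img,d,K,k1,W=g; C=cloud(d,K,k1,W); 
  if n=='top': img0=img
  # tray left edge: points z 30..45 for x 450-590
  m=(C[...,2]>30)&(C[...,2]<46)&(C[...,1]<-25)&(C[...,1]>-70)
  P=C[m]
  for x0 in range(440,600,20):
    q=P[(P[:,0]>x0)&(P[:,0]<x0+20)]
    if len(q): print(n,x0,len(q),q[:,1].max().round(1),np.percentile(q[:,1],95).round(1),q[q[:,1]>q[:,1].max()-6][:,2].mean().round(1))
a=cv2.resize(np.load('pics/e_wrist.npz')['arr_0'],None,fx=.8,fy=.8)
b=cv2.resize(img0[120:270,230:400],(410,307))
cv2.imwrite('pics/e.png',np.hstack([a,b])[...,::-1])
```

```text
[487.48720251  -7.38461516  62.25531632]
wrist 440 39 -38.2 -39.1 38.1
wrist 500 4 -69.4 -69.5 38.8
wrist 520 47 -35.3 -36.8 38.4
wrist 540 18 -33.2 -33.6 37.2
wrist 560 127 -33.4 -33.7 37.9
```

View pics/e.png

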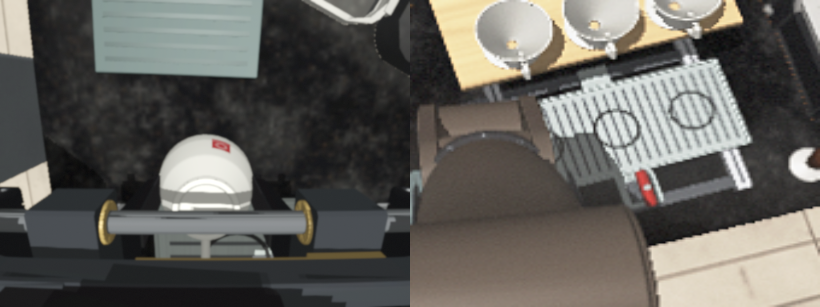

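Call:
drive_tool(deltas="0 0 -0.08 0;0 0 -0.06 0;0 0 -0.03 0;0 0 -0.03 0;0 0 -0.03 0;0 0 -0.03 0;0 0 0 0")

```text
t: 16.45
eef_pos: [488.3, -6.4, 37.1]
tcp_rot: [3.141, -0.001, 1.596]
ft_force: [0.0, 9.5, 7.0]
opening: 0.688
grip_force: 29.8
```

Call:
drive_tool(deltas="0 0 -0.03 0;0 0 -0.02 0;0 0 0 0")

```text
t: 16.7
eef_pos: [488.2, -6.4, 32.1]
tcp_rot: [3.141, -0.001, 1.596]
ft_force: [-0.1, 11.1, 6.1]
opening: 0.686
grip_force: 29.7
```

```bash
cat > tilt.py <<'E'
# direction of cup: foot/mouth shape seen by wrist and scene; profile of points around the jaws in tool-x (u) and z
from h import *
import sys
s=env.state(); print(s['eef_pos'].round(1),s['ft_force'].round(1),s['moment'].round(2),s['opening'].round(3))
e=s['eef_pos']; yaw=s['tcp_rot'][2]; ux=np.array([np.cos(yaw),np.sin(yaw)]); uy=np.array([-ux[1],ux[0]])
im=[]
for n in ['wrist','scene']:
    g=grab(n); img,d,K,k1,W=g; C=cloud(d,K,k1,W); D=C-e
    a=D[...,:2]@ux; b=D[...,:2]@uy; z=D[...,2]+e[2]
    white=(img.min(-1)>110)&(d>0)&(abs(a)<75)&(abs(b)<38)&(z>2)&(z<e[2]+75)&(img.max(-1).astype(int)-img.min(-1)<40)
    mid=white&(abs(b)<14)
    v,u=np.nonzero(white)
    if len(v): 
        im.append(cv2.resize(img[max(0,v.min()-25):v.max()+25,max(0,u.min()-25):u.max()+25],(390,390)))
        # section by z (mid plane): u range
        for z0 in range(0,150,8):
            q=a[mid&(z>=z0)&(z<z0+8)]
            if len(q)>2: print(n,'z',z0,'tool-x %.0f..%.0f'%(q.min(),q.max()),len(q))
if len(sys.argv)>1 and im: cv2.imwrite('pics/'+sys.argv[1]+'.png',np.hstack(im)[...,::-1])
E
python3 tilt.py t1
```

```text
Traceback (most recent call last):
  File "tilt.py", line 4, in <module>
    s=env.state(); print(s['eef_pos'].round(1),s['ft_force'].round(1),s['moment'].round(2),s['opening'].round(3))
                                                                                           ^^^^^^^^^^^^^^^^^^
AttributeError: 'float' object has no attribute 'round'
```

```bash
sed -i "s/,s\['opening'\].round(3)/,s['opening']/" tilt.py; python3 tilt.py t1
```

```text
[488.2  -6.4  32.1] [-0.1 11.1  6.1] [ 1.96 -0.13  0.02] 0.6863446281665178
wrist z 24 tool-x 28..31 8
wrist z 32 tool-x -67..33 578
wrist z 40 tool-x -41..34 115
wrist z 48 tool-x -41..34 166
wrist z 56 tool-x -34..36 1246
wrist z 64 tool-x 10..31 1581
wrist z 72 tool-x -25..14 1396
wrist z 80 tool-x -30..9 738
wrist z 88 tool-x -27..-25 14
scene z 40 tool-x -41..-38 4
scene z 48 tool-x -39..-27 8
scene z 56 tool-x -35..18 16
scene z 64 tool-x -35..13 31
scene z 72 tool-x -18..6 21
```

```bash
cat > prof.py <<'E'
# profile of what stands between the jaws, seen down the middle columns of the wrist camera
from h import *
def prof():
    s=env.state(); e=s['eef_pos']; yaw=s['tcp_rot'][2]; ux=np.array([np.cos(yaw),np.sin(yaw)])
    print(e.round(1),'F',s['ft_force'].round(1),'M',s['moment'].round(2),'open',round(s['opening'],3))
    g=grab('wrist'); img,d,K,k1,W=g; C=cloud(d,K,k1,W); D=C-e
    np.savez('pics/last',*g)
    a=D[...,:2]@ux; z=C[...,2]
    for c in (235,257,280):
        print(c,[(int(a[v,c]),int(z[v,c]),int(img[v,c].mean())) for v in range(60,300,9) if d[v,c]>0 and z[v,c]<e[2]+80 and abs(a[v,c])<80])
if __name__=='__main__': prof()
E
python3 prof.py
```

```text
[488.2  -6.4  32.3] F [-0.8 11.2  5.1] M [ 1.99 -0.05  0.01] open 0.686
235 [(78, 1, 45), (73, 1, 49), (67, 1, 43), (61, 1, 39), (55, 1, 46), (49, 0, 44), (43, 1, 42), (36, 0, 38), (30, 0, 40), (24, 1, 39), (32, 62, 252), (28, 63, 255), (23, 64, 255), (20, 67, 255), (16, 68, 255), (12, 72, 255), (8, 74, 210), (6, 79, 182), (1, 78, 254), (-38, 48, 141)]
257 [(78, 2, 53), (73, 2, 38), (67, 0, 38), (61, 0, 38), (55, 1, 34), (49, 1, 46), (43, 0, 58), (36, 0, 55), (30, 1, 60), (33, 44, 191), (32, 60, 255), (27, 61, 255), (23, 63, 255), (20, 67, 255), (16, 69, 255), (12, 73, 255), (8, 74, 253), (5, 77, 182), (2, 81, 255), (-17, 80, 178)]
280 [(78, 1, 80), (73, 0, 59), (67, 1, 75), (61, 0, 74), (55, 1, 73), (49, 0, 63), (43, 1, 55), (36, 0, 55), (30, 0, 36), (24, 2, 50), (32, 62, 241), (28, 63, 255), (23, 64, 255), (20, 67, 255), (16, 69, 255), (12, 71, 255), (8, 74, 253), (6, 79, 183), (1, 78, 255), (-38, 47, 130)]
```

Call:
drive_tool(deltas="0 0 0.2 0;0 0 0.26 0;0 -0.28 0 0;0 -0.29 0 0;0 0 -0.08 0;0 0 -0.04 0;0 0 -0.02 0;0 0 0 0;0 0 0 0")

```text
t: 17.6
eef_pos: [488.1, -63.7, 63.8]
tcp_rot: [-3.141, -0.0, 1.597]
ft_force: [0.1, -0.0, -1.7]
opening: 0.688
grip_force: 28.7
```

```bash
python3 prof.py
```

```text
[488.1 -63.7  63.8] F [ 0.1 -0.  -1.7] M [-0.06 -0.06  0.01] open 0.688
235 [(79, 1, 26), (73, 0, 23), (66, 1, 36), (59, 1, 37), (52, 0, 53), (45, 0, 44), (38, 0, 50), (31, 1, 50), (24, 0, 50), (25, 39, 222), (31, 87, 174), (28, 96, 248), (24, 95, 255), (20, 98, 255), (16, 102, 255), (12, 102, 254), (8, 105, 215), (6, 110, 129), (2, 112, 218), (-66, 36, 114)]
257 [(79, 1, 29), (73, 2, 27), (66, 0, 33), (59, 0, 36), (52, 1, 40), (46, 1, 50), (38, 0, 59), (31, 0, 53), (24, 1, 50), (33, 77, 176), (32, 94, 255), (28, 93, 255), (24, 96, 255), (19, 98, 255), (15, 100, 255), (12, 104, 255), (8, 105, 216), (5, 108, 144), (2, 112, 227), (-18, 110, 140)]
280 [(79, 1, 24), (73, 1, 27), (66, 1, 29), (59, 1, 38), (52, 0, 33), (45, 0, 50), (38, 0, 50), (32, 2, 48), (24, 0, 54), (25, 39, 205), (30, 85, 172), (28, 95, 251), (23, 95, 255), (20, 99, 255), (15, 99, 255), (12, 103, 254), (8, 106, 246), (6, 110, 131), (2, 112, 178), (-65, 38, 45)]
```

Call:
drive_tool(deltas="0 0 -0.02 0;0 0 0 0;0 0.03 0 0;0 0.03 0 0;0 0.03 0.01 0;0 0.03 0.01 0;0 0.03 0.01 0;0 0 0 0")

```text
t: 18.32
eef_pos: [488.8, -49.8, 66.2]
tcp_rot: [3.139, 0.002, 1.597]
ft_force: [-2.7, -7.5, 12.1]
opening: 0.679
grip_force: 30.3
```

```bash
python3 prof.py | cut -c1-400 | sed -n '1p;3p'
```

```text
[488.8 -49.8  66.2] F [-2.7 -7.5 12.1] M [-1.61  0.45  0.02] open 0.679
257 [(79, 1, 40), (73, 1, 40), (66, 1, 26), (59, 0, 27), (52, 0, 32), (45, 1, 40), (38, 0, 36), (31, 0, 50), (23, 0, 61), (35, 85, 214), (30, 86, 254), (26, 89, 252), (22, 94, 252), (19, 98, 251), (15, 101, 250), (12, 105, 248), (8, 108, 144), (7, 115, 147), (1, 113, 235), (-14, 118, 138)]
```

Call:
drive_tool(deltas="0 0.04 0 0;0 0.04 0 0;0 0.03 -0.01 0;0 0.03 -0.01 0;0 0.03 -0.01 0;0 0.03 -0.015 0;0 0.03 -0.02 0;0 0 0 0")

```text
t: 19.03
eef_pos: [490.0, -26.0, 62.1]
tcp_rot: [3.135, 0.001, 1.596]
ft_force: [-3.2, 3.5, 37.2]
opening: 0.693
grip_force: 31.1
```

```bash
python3 prof.py | cut -c1-400 | sed -n '1p;3p'
```

```text
[490.  -26.   62.1] F [-3.2  3.5 37.2] M [ 0.51  0.54 -0.04] open 0.693
257 [(79, 1, 27), (73, 2, 27), (66, 1, 42), (59, 0, 39), (52, 0, 50), (46, 0, 34), (39, 0, 30), (32, 1, 30), (25, 1, 37), (17, 1, 39), (27, 71, 250), (23, 75, 236), (20, 83, 231), (18, 91, 226), (16, 99, 221), (15, 108, 255), (10, 108, 235), (6, 109, 159), (1, 109, 255), (-5, 128, 140)]
```

Call:
drive_tool(deltas="0 0 0.03 0;0 0.03 0 0;0 0.03 0 0;0 0.02 0 0;0 0.02 -0.01 0;0 0 0 0")

```text
t: 19.58
eef_pos: [488.6, -16.0, 60.7]
tcp_rot: [3.141, 0.0, 1.596]
ft_force: [1.2, 1.2, 9.0]
opening: 0.691
grip_force: 29.5
```

```bash
python3 prof.py | cut -c1-400 | sed -n '1p;3p'
```

```text
[488.6 -16.   60.7] F [1.2 1.2 9. ] M [ 0.08 -0.33  0.02] open 0.691
257 [(79, 1, 28), (73, 1, 32), (66, 0, 27), (60, 2, 35), (53, 0, 48), (46, 0, 47), (39, 0, 49), (32, 0, 30), (25, 0, 33), (18, 1, 36), (10, 0, 68), (21, 65, 246), (19, 78, 210), (18, 91, 200), (17, 101, 255), (13, 102, 255), (9, 104, 251), (5, 106, 172), (4, 113, 159), (-15, 111, 159)]
```

Call:
drive_tool(deltas="0 0.03 0 0;0 0.03 -0.02 0;0 0.03 -0.02 0;0 0.02 -0.02 0;0 0 -0.03 0;0 0 0 0")

```text
t: 20.13
eef_pos: [488.3, -3.2, 52.4]
tcp_rot: [3.141, -0.002, 1.595]
ft_force: [-2.6, 20.1, 26.2]
opening: 0.687
grip_force: 31.5
```

```bash
python3 prof.py | cut -c1-400 | sed -n '1p;3p'
```

```text
[488.3  -3.2  52.4] F [-2.6 20.1 26.2] M [ 3.33  0.29 -0.01] open 0.687
257 [(79, 4, 174), (73, 0, 37), (66, 2, 29), (60, 0, 32), (53, 0, 26), (47, 0, 36), (40, 0, 49), (33, 0, 47), (26, 0, 49), (19, 1, 30), (13, 1, 32), (5, 1, 65), (23, 84, 255), (20, 87, 255), (16, 89, 255), (13, 94, 206), (14, 107, 166), (6, 99, 160), (2, 101, 221), (-10, 111, 144)]
```

Call:
drive_tool(deltas="0 0.02 0 0;0 0.01 -0.02 0;0 0.01 -0.02 0;0 0.01 -0.02 0;0 0 0 0")

```text
t: 20.6
eef_pos: [488.4, 2.1, 46.4]
tcp_rot: [3.14, -0.002, 1.596]
ft_force: [-0.5, 23.1, 24.6]
opening: 0.698
grip_force: 32.0
```

```bash
python3 prof.py | cut -c1-400 | sed -n '1p;3p'
python3 - <<'E'
from h import *
g=grab('scene'); img=g[0]
Wi=np.linalg.inv(g[4]); q=Wi@np.r_[488,-3,60,1]
c=cv2.projectPoints(q[:3].reshape(1,3),np.zeros(3),np.zeros(3),g[2],np.array([g[3],0,0,0]))[0].ravel().astype(int); print(c)
w=np.load('pics/last.npz')['arr_0']
a=cv2.resize(img[c[1]-45:c[1]+45,c[0]-45:c[0]+45],(390,390)); b=cv2.resize(w[110:300,160:350],(390,390))
cv2.imwrite('pics/t2.png',np.hstack([a,b])[...,::-1])
E
```

```text
[488.4   2.1  46.4] F [-0.5 23.1 24.6] M [ 3.97  0.06 -0.01] open 0.698
257 [(79, 5, 180), (73, 4, 178), (67, 0, 39), (60, 0, 31), (54, 1, 35), (47, 1, 30), (41, 0, 40), (34, 1, 52), (27, 0, 52), (21, 0, 52), (14, 1, 33), (26, 70, 255), (22, 75, 255), (20, 81, 255), (16, 84, 203), (14, 91, 211), (9, 90, 240), (6, 94, 171), (3, 97, 255), (-9, 106, 172)]
[240 198]
```

View pics/t2.png

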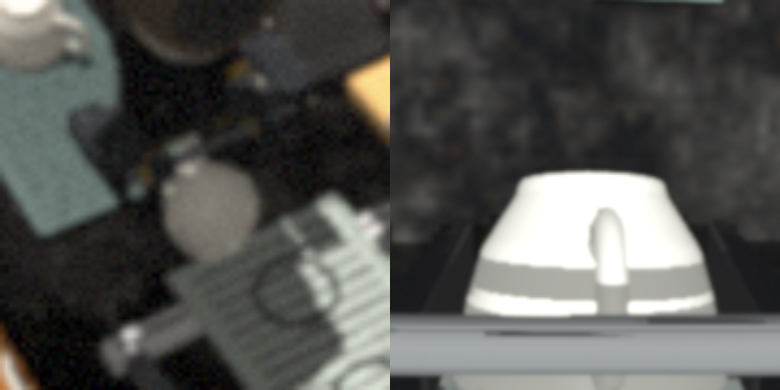

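Call:
drive_tool(deltas="0 0 0.06 0;0 0 0.06 0;0 -0.06 0 0;0 -0.06 0 0;0 0 -0.05 0;0 0 -0.03 0;0 0 -0.02 0;0 0 0 0")

```text
t: 21.37
eef_pos: [489.0, -11.5, 49.0]
tcp_rot: [3.139, -0.001, 1.595]
ft_force: [-3.6, 15.6, 34.9]
opening: 0.695
grip_force: 31.1
```

```bash
python3 prof.py | cut -c1-400 | sed -n '1p;3p'
```

```text
[489.  -11.5  49. ] F [-3.6 15.6 34.9] M [ 2.57  0.56 -0.08] open 0.695
257 [(79, 2, 39), (73, 2, 36), (66, 0, 37), (60, 0, 33), (54, 0, 46), (47, 1, 55), (41, 1, 60), (34, 0, 55), (27, 1, 36), (20, 2, 38), (13, 1, 45), (26, 73, 255), (23, 77, 255), (19, 83, 255), (16, 87, 250), (13, 91, 254), (10, 94, 248), (7, 98, 180), (3, 100, 255), (-9, 110, 188)]
```

Call:
drive_tool(deltas="0 0 0.2 0;0 0 0.2 0;0 -0.27 0 0;0 -0.28 0 0;0 0 -0.05 0;0 0 -0.05 0;0 0 -0.03 0;0 0 0 0;0 0 0 0")

```text
t: 22.17
eef_pos: [487.9, -66.8, 74.0]
tcp_rot: [-3.14, -0.0, 1.597]
ft_force: [-1.3, -0.6, -0.5]
opening: 0.694
grip_force: 29.0
```

```bash
python3 prof.py | cut -c1-400 | sed -n '1p;3p'
```

```text
[487.9 -66.8  74. ] F [-1.3 -0.6 -0.5] M [ 0.04 -0.11 -0.02] open 0.694
257 [(73, 0, 29), (66, 1, 35), (59, 0, 37), (52, 0, 46), (45, 1, 55), (37, 0, 59), (30, 0, 48), (30, 40, 214), (22, 36, 216), (16, 37, 127), (26, 98, 230), (23, 103, 240), (20, 108, 240), (16, 112, 213), (13, 117, 204), (10, 119, 240), (7, 123, 142), (3, 125, 232), (-9, 134, 149)]
```

Call:
drive_tool(deltas="0 0.04 -0.1 0;0 0.04 -0.08 0;0 0 -0.04 0;0 0 -0.02 0;0 0 0 0")

```text
t: 22.63
eef_pos: [488.1, -59.4, 50.6]
tcp_rot: [-3.141, 0.0, 1.597]
ft_force: [-3.0, 0.3, 3.1]
opening: 0.696
grip_force: 29.1
```

Call:
drive_tool(deltas="0 0 -0.01 0;0 0 -0.01 0;0 0 0 0")

```text
t: 22.88
eef_pos: [488.4, -59.9, 50.0]
tcp_rot: [3.141, 0.001, 1.597]
ft_force: [-6.2, -3.5, 21.4]
opening: 0.688
grip_force: 28.7
```

Contact with the tray; drag +y so the lip turns the foot under.

Call:
drive_tool(deltas="0 0.03 0.005 0;0 0.03 0 0;0 0.03 0 0;0 0.03 0 0;0 0.03 0 0;0 0 0 0")

```text
t: 23.38
eef_pos: [488.3, -44.6, 50.1]
tcp_rot: [3.141, 0.001, 1.597]
ft_force: [-4.4, -3.6, 15.0]
opening: 0.671
grip_force: 28.5
```

```bash
python3 prof.py | cut -c1-400 | sed -n '1p;3p'
```

```text
[488.3 -44.6  50.1] F [-4.4 -3.6 15. ] M [-0.78  0.88 -0.06] open 0.671
257 [(79, 0, 47), (73, 0, 48), (66, 1, 45), (60, 2, 33), (53, 1, 31), (47, 1, 37), (40, 0, 44), (34, 1, 44), (27, 0, 57), (20, 2, 70), (13, 1, 66), (5, 0, 57), (20, 69, 236), (17, 76, 213), (17, 91, 196), (12, 89, 235), (9, 94, 177), (6, 98, 154), (3, 101, 253), (-7, 113, 159)]
```

Call:
drive_tool(deltas="0 0.03 -0.005 0;0 0.03 -0.005 0;0 0.03 -0.005 0;0 0.03 -0.01 0;0 0.03 -0.01 0;0 0 0 0")

```text
t: 23.93
eef_pos: [488.6, -29.0, 47.0]
tcp_rot: [3.14, 0.0, 1.597]
ft_force: [-3.3, 3.8, 22.9]
opening: 0.639
grip_force: 28.3
```

```bash
python3 prof.py | cut -c1-400 | sed -n '1p;3p'
```

```text
[488.6 -29.   47. ] F [-3.3  3.8 22.9] M [ 0.26  0.82 -0.12] open 0.639
257 [(79, 1, 36), (73, 1, 45), (66, 1, 62), (60, 0, 55), (54, 1, 64), (47, 0, 44), (41, 1, 40), (34, 1, 46), (27, 0, 55), (21, 1, 55), (14, 1, 62), (7, 1, 86), (0, 2, 132), (20, 83, 223), (15, 82, 234), (11, 83, 252), (9, 89, 186), (7, 96, 176), (4, 100, 207), (-43, 54, 185)]
```

Run:
```python
from h import *
g=grab('scene'); img=g[0]
c=[232,205]
w=np.load('pics/last.npz')['arr_0']
a=cv2.resize(img[c[1]-45:c[1]+45,c[0]-45:c[0]+45],(390,390)); b=cv2.resize(w[110:300,160:350],(390,390))
cv2.imwrite('pics/t3.png',np.hstack([a,b])[...,::-1])
```

```text
(no output)
```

View pics/t3.png

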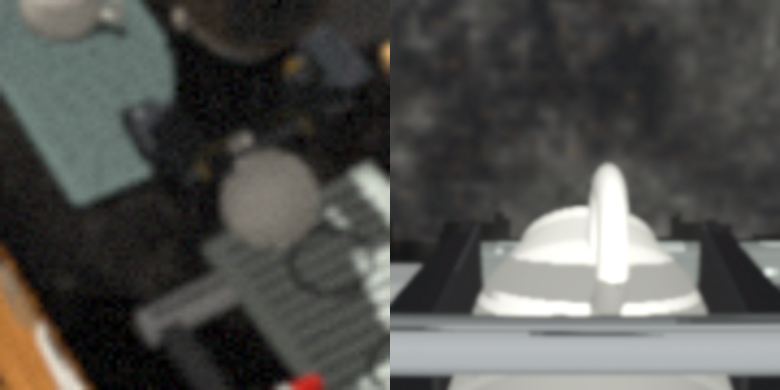

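Call:
drive_tool(deltas="0 0 0.2 0;0 0 0.1 0;0 -0.2 0 0;0 -0.2 0 0;0 0 -0.08 0;0 0 -0.06 0;0 0 0 0;0 0 0 0")

```text
t: 24.7
eef_pos: [487.8, -68.8, 61.0]
tcp_rot: [-3.14, -0.001, 1.597]
ft_force: [0.6, 0.0, -0.8]
opening: 0.645
grip_force: 27.5
```

Call:
drive_tool(deltas="0 0 -0.02 0;0 0 -0.01 0;0 0 0 0")

```text
t: 24.95
eef_pos: [488.2, -69.1, 58.4]
tcp_rot: [-3.141, -0.0, 1.597]
ft_force: [-0.2, 0.3, -1.8]
opening: 0.643
grip_force: 27.5
```

Call:
drive_tool(deltas="0 0 -0.01 0;0 0 -0.01 0;0 0 0 0")

```text
t: 25.2
eef_pos: [488.2, -69.4, 56.5]
tcp_rot: [3.142, -0.0, 1.596]
ft_force: [-0.3, 0.2, -1.1]
opening: 0.644
grip_force: 27.5
```

Call:
drive_tool(deltas="0 0 -0.015 0;0 0 -0.015 0;0 0 0 0")

```text
t: 25.45
eef_pos: [488.1, -69.5, 53.3]
tcp_rot: [-3.141, -0.0, 1.596]
ft_force: [0.8, -1.0, -1.1]
opening: 0.643
grip_force: 27.5
```

Call:
drive_tool(deltas="0 0 -0.015 0;0 0 -0.015 0;0 0 0 0")

```text
t: 25.7
eef_pos: [488.1, -69.5, 50.3]
tcp_rot: [-3.141, -0.0, 1.596]
ft_force: [0.1, 0.2, -1.3]
opening: 0.64
grip_force: 27.5
```

Call:
drive_tool(deltas="0 0 -0.01 0;0 0 -0.01 0;0 0 0 0")

```text
t: 25.95
eef_pos: [488.2, -69.5, 48.4]
tcp_rot: [-3.142, -0.0, 1.596]
ft_force: [0.2, 0.4, -1.7]
opening: 0.645
grip_force: 27.5
```

Call:
drive_tool(deltas="0 0 -0.015 0;0 0 -0.015 0;0 0 0 0")

```text
t: 26.2
eef_pos: [488.5, -69.2, 47.1]
tcp_rot: [3.14, 0.0, 1.596]
ft_force: [-5.1, 5.7, 25.4]
opening: 0.644
grip_force: 28.6
```

Call:
drive_tool(deltas="0 0 -0.015 0;0 0 -0.015 0;0 0 0 0")

```text
t: 26.45
eef_pos: [489.6, -69.0, 45.3]
tcp_rot: [3.137, 0.001, 1.596]
ft_force: [-4.1, 9.3, 40.0]
opening: 0.637
grip_force: 29.6
```

```bash
python3 prof.py | cut -c1-400 | sed -n '1p;3p'
```

```text
[489.6 -69.   45.3] F [-4.1  9.3 40. ] M [ 1.32  0.83 -0.08] open 0.637
257 [(79, 0, 24), (73, 0, 30), (66, 1, 39), (60, 0, 36), (54, 0, 41), (47, 0, 55), (41, 1, 59), (34, 0, 44), (28, 1, 56), (29, 39, 200), (23, 37, 219), (17, 37, 128), (11, 36, 204), (22, 85, 156), (17, 85, 177), (12, 84, 200), (8, 87, 135), (7, 93, 135), (4, 98, 221), (-4, 112, 143)]
```

Call:
drive_tool(deltas="0 0 0.025 0;0 0.03 0 0;0 0.03 0 0;0 0.03 0 0;0 0.03 0 0;0 0.03 0 0;0 0.03 0 0;0 0 0 0")

```text
t: 27.17
eef_pos: [488.0, -50.9, 44.8]
tcp_rot: [-3.141, -0.0, 1.596]
ft_force: [0.6, -0.6, 1.5]
opening: 0.625
grip_force: 26.4
```

```bash
python3 prof.py | cut -c1-400 | sed -n '1p;3p'
```

```text
[488.  -50.9  44.8] F [ 0.6 -0.6  1.5] M [-0.19 -0.03 -0.04] open 0.625
257 [(79, 0, 44), (73, 0, 43), (66, 0, 33), (60, 0, 30), (54, 0, 36), (47, 0, 41), (41, 1, 42), (35, 2, 52), (28, 0, 64), (21, 1, 66), (7, 1, 58), (12, 40, 201), (5, 36, 204), (15, 79, 196), (10, 80, 210), (8, 85, 156), (6, 92, 141), (5, 99, 168), (-43, 52, 151)]
```

Call:
drive_tool(deltas="0 0.03 -0.01 0;0 0.03 -0.01 0;0 0.03 0 0;0 0.03 0 0;0 0 0 0")

```text
t: 27.63
eef_pos: [488.2, -38.9, 43.0]
tcp_rot: [-3.142, -0.0, 1.597]
ft_force: [-0.3, -0.1, 0.4]
opening: 0.615
grip_force: 25.7
```

```bash
python3 prof.py | cut -c1-400 | sed -n '1p;3p'
```

```text
[488.2 -38.9  43. ] F [-0.3 -0.1  0.4] M [-0.07 -0.1   0.04] open 0.615
257 [(79, 1, 54), (73, 1, 58), (66, 0, 61), (60, 0, 57), (54, 0, 42), (48, 2, 40), (41, 1, 48), (35, 0, 57), (28, 0, 55), (21, 1, 69), (15, 1, 86), (7, 0, 84), (1, 0, 105), (-5, 1, 178), (14, 74, 233), (9, 76, 241), (7, 82, 168), (5, 88, 169), (4, 96, 239), (-43, 51, 192)]
```

Call:
drive_tool(deltas="0 0 0.2 0;0 -0.3 0 0;0 -0.3 0 0;0 0 -0.1 0;0 0 -0.06 0;0 0 0 0;0 0 0 0")

```text
t: 28.27
eef_pos: [487.8, -98.7, 46.6]
tcp_rot: [-3.14, -0.001, 1.597]
ft_force: [0.1, 0.2, -1.6]
opening: 0.607
grip_force: 25.9
```

Run:
```python
from h import *
s=env.state(); e=s['eef_pos']; print(e,s['ft_force'].round(1),s['opening'],s['grip_force'])
g=grab('scene'); img=g[0]; w=grab('wrist'); np.savez('pics/last',*w)
Wi=np.linalg.inv(g[4]); q=Wi@np.r_[e+[0,0,20],1]
c=cv2.projectPoints(q[:3].reshape(1,3),np.zeros(3),np.zeros(3),g[2],np.array([g[3],0,0,0]))[0].ravel().astype(int)
a=cv2.resize(img[c[1]-45:c[1]+45,c[0]-45:c[0]+45],(390,390)); b=cv2.resize(w[0][110:300,160:350],(390,390))
cv2.imwrite('pics/t4.png',np.hstack([a,b])[...,::-1])
```

```text
[487.76499084 -98.70609058  46.56495511] [ 0.1  0.2 -1.6] 0.6067034048795976 25.871350618981523
```

View pics/t4.png

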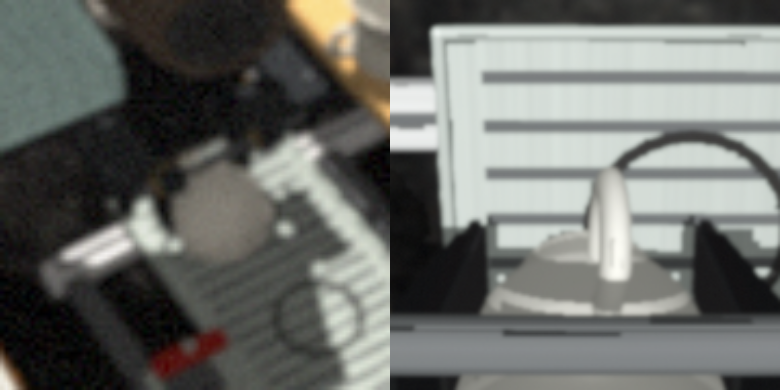

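Call:
drive_tool(deltas="0 0 -0.02 0;0 0.01 -0.02 0;0 0.01 -0.02 0;0 0 0 0")

```text
t: 28.7
eef_pos: [488.5, -96.7, 41.8]
tcp_rot: [3.141, -0.0, 1.596]
ft_force: [-2.0, 5.4, 14.5]
opening: 0.609
grip_force: 27.1
```

Call:
drive_tool(deltas="0 0.02 -0.015 0;0 0.02 -0.015 0;0 0.02 -0.01 0;0 0 0 0")

```text
t: 29.03
eef_pos: [488.7, -90.2, 38.3]
tcp_rot: [3.14, -0.0, 1.597]
ft_force: [-2.4, 10.7, 21.6]
opening: 0.594
grip_force: 27.8
```

Call:
drive_tool(deltas="0 0.02 -0.015 0;0 0.02 -0.01 0;0 0.02 -0.01 0;0 0 0 0")

```text
t: 29.37
eef_pos: [488.7, -84.1, 34.7]
tcp_rot: [3.14, -0.0, 1.597]
ft_force: [-1.1, 11.9, 20.3]
opening: 0.59
grip_force: 28.1
```

```bash
python3 prof.py | cut -c1-400 | sed -n '1p;3p'
```

```text
[488.7 -84.1  34.7] F [-1.1 11.9 20.3] M [1.6  0.14 0.  ] open 0.59
257 [(78, 0, 36), (73, 1, 39), (67, 0, 48), (61, 0, 58), (55, 1, 60), (48, 0, 43), (47, 39, 189), (42, 37, 215), (37, 38, 216), (31, 37, 156), (26, 37, 217), (20, 35, 199), (14, 37, 179), (9, 36, 160), (12, 60, 164), (8, 63, 200), (3, 64, 131), (4, 77, 120), (4, 87, 167), (-41, 45, 142)]
```

Run:
```python
from h import *
s=env.state(); e=s['eef_pos']; yaw=s['tcp_rot'][2]; ux=np.array([np.cos(yaw),np.sin(yaw)])
img,d,K,k1,W=[v for v in np.load('pics/last.npz').values()]; k1=float(k1)
g=grab('wrist'); img,d,K,k1,W=g
C=cloud(d,K,k1,W); a=(C-e)[...,:2]@ux; z=C[...,2]
for c in (225,245,264,268,280):
  print(c,[(v,int(a[v,c]),int(z[v,c]),int(img[v,c].mean())) for v in range(170,345,5) if d[v,c]>0 and z[v,c]<e[2]+80 and abs(a[v,c])<80 and z[v,c]>40])
print('scene')
g=grab('scene'); img,d,K,k1,W=g; C=cloud(d,K,k1,W); D=C-e; a=D[...,:2]@ux; b=D[...,0]; z=C[...,2]
m=(abs(a)<60)&(abs(b)<30)&(z>40)&(z<130)&(d>0)
v,u=np.nonzero(m); 
for vv in range(v.min(),v.max()+1,2):
  uu=u[v==vv]; print(vv,[(int(a[vv,x]),int(b[vv,x]),int(z[vv,x]),int(img[vv,x].mean())) for x in uu[::4]])
```

```text
225 [(250, -1, 66, 130), (255, 0, 74, 146), (260, 1, 83, 126), (295, -38, 52, 137), (300, -40, 53, 137), (305, -43, 54, 137), (310, -46, 55, 136), (315, -48, 57, 132), (320, -49, 60, 130)]
245 [(240, -5, 44, 115), (245, 2, 69, 119), (250, 3, 76, 120), (255, 4, 83, 126), (260, 3, 88, 184), (295, -41, 47, 141), (300, -44, 47, 141), (305, -46, 49, 140), (310, -48, 52, 140), (315, -50, 53, 139), (320, -54, 54, 136)]
264 [(195, 31, 76, 162), (200, 30, 81, 176), (205, 29, 84, 184), (210, 27, 88, 194), (215, 26, 90, 199), (225, 23, 93, 216), (230, 20, 93, 218), (235, 18, 94, 224), (240, 16, 94, 227), (245, 13, 93, 138), (250, 10, 92, 137), (255, 7, 91, 136), (260, 4, 89, 212), (295, -42, 45, 143), (300, -44, 47, 143), (305, -47, 49, 142), (310, -49, 51, 142), (315, -51, 53, 140), (320, -54, 54, 136)]
268 [(195, 32, 79, 183), (200, 30, 83, 207), (205, 29, 86, 222), (210, 28, 90, 233), (215, 26, 92, 241), (220, 25, 93, 249), (225, 23, 93, 253), (230, 21, 94, 253), (235, 19, 95, 252), (240, 17, 96, 249), (245, 14, 94, 145), (250, 11, 94, 138), (255, 8, 91, 134), (260, 4, 89, 194), (295, -42, 4
[... 556 characters left out ...]
15), (-18, 29, 81, 117)]
213 [(-2, -7, 77, 105), (-4, 7, 69, 117), (-12, 17, 72, 120), (-22, 27, 76, 116)]
215 [(-9, -18, 83, 101), (-4, 0, 64, 116), (-7, 12, 59, 122), (-17, 22, 63, 115)]
217 [(-14, -25, 82, 100), (-2, -3, 54, 119), (-6, 9, 49, 126), (-16, 19, 54, 122), (-28, 27, 61, 112)]
219 [(-9, -19, 61, 106), (-8, -3, 49, 123), (-15, 8, 50, 130), (-22, 19, 49, 120), (-33, 28, 56, 107)]
221 [(-14, -29, 63, 79), (-13, -6, 46, 118), (-19, 9, 42, 122), (-26, 21, 42, 118), (-42, 26, 57, 108)]
223 [(-21, -18, 53, 111), (-21, -3, 42, 117), (-33, 5, 50, 120), (-37, 18, 45, 115)]
225 [(-54, -29, 88, 111), (-33, -2, 44, 112), (-38, 10, 42, 120)]
227 [(-51, -28, 72, 105)]
229 [(-46, -25, 53, 93)]
```

Call:
drive_tool(deltas="0 0 0.01 0;0 0 0 0;0 0 0 0;0 0 0 0;0 0 0 0;0 0 0 0", gripper=0)

```text
t: 30.02
eef_pos: [488.2, -85.6, 34.4]
tcp_rot: [-3.141, -0.0, 1.596]
ft_force: [0.1, 0.8, -0.1]
opening: 0.951
grip_force: 0.0
```

Call:
drive_tool(deltas="0 0 0.3 0;0 0 0.4 0;0 0.1 0.4 0;0 0.1 0.4 0;0 0 0 0;0 0 0 0")

```text
t: 30.52
eef_pos: [488.9, -65.3, 186.5]
tcp_rot: [3.137, 0.001, 1.597]
ft_force: [-0.0, -0.2, 0.4]
opening: 1.0
grip_force: 0.0
```

```bash
cat > rim.py <<'E'
# rims of cups standing mouth up on the tray (or lying things): points by height
from h import *
import sys
lo,hi=(float(v) for v in sys.argv[1:3]) if len(sys.argv)>2 else (84,98)
s=env.state(); print(s['eef_pos'].round(1),round(np.degrees(s['tcp_rot'][2]),1),round(s['t'],1))
g=grab('wrist'); img,d,K,k1,W=g; C=cloud(d,K,k1,W); z=C[...,2]; np.savez('pics/last',*g)
m=(d>0)&(z>lo)&(z<hi)&(img.min(-1)>60)&(C[...,0]<570)
n,l,st,ce=cv2.connectedComponentsWithStats(cv2.dilate(m.astype(np.uint8),np.ones((5,5))))
for i in range(1,n):
    Q=C[(l==i)&m]
    if len(Q)<40: continue
    c,r=cv2.minEnclosingCircle(Q[:,:2].astype(np.float32)); A=np.c_[2*Q[:,:2],np.ones(len(Q))]; sol=np.linalg.lstsq(A,(Q[:,:2]**2).sum(1),rcond=None)[0]
    print(len(Q),'enc',np.round(c,1),round(r,1),'fit',sol[:2].round(1),round(np.sqrt(sol[2]+sol[:2]@sol[:2]),1),'z',np.percentile(Q[:,2],[5,50,95]).round(1),'box',Q.min(0)[:2].round(0),Q.max(0)[:2].round(0))
E
python3 rim.py
```

```text
[488.9 -65.3 186.5] 91.5 30.5
1012 enc [485.6 -99.3] 46.3 fit [ 485.1 -106.8] 35.9 z [84.8 90.5 92.2] box [ 448. -144.] [522. -53.]
53 enc [ 409.7 -217.2] 5.2 fit [ 409.9 -216.4] 3.6 z [84.6 87.1 88.5] box [ 405. -219.] [ 415. -212.]
```

Call:
drive_tool(deltas="-0.02 -0.2 0 0;-0.02 -0.215 0 0;0 0 -0.4 0;0 0 -0.4 0;0 0 -0.4 0;0 0 -0.26 0;0 0 -0.1 0;0 0 0 0;0 0 0 0")

```text
t: 31.32
eef_pos: [484.0, -107.0, 28.4]
tcp_rot: [-3.14, -0.001, 1.596]
ft_force: [0.8, 0.8, 1.2]
opening: 1.003
grip_force: 0.0
```

Call:
drive_tool(deltas="0 0 0 0;0 0 0 0;0 0 0 0;0 0 0 0;0 0 0 0;0 0 0 0", gripper=1)

```text
t: 31.82
eef_pos: [484.8, -107.1, 29.5]
tcp_rot: [3.14, 0.001, 1.596]
ft_force: [0.5, 0.6, 8.2]
opening: 0.753
grip_force: 30.0
```

Call:
drive_tool(deltas="0 0 0.1 0;0 0 0.2 0;0 0 0.2 0;0 -0.05 0 0.038;0 -0.1 0 0.038;0 -0.2 0 0.038;0 -0.2 0 0.038;0 -0.2 0 0.038;0 -0.2 0 0.038;0 -0.2 0 0.038")

```text
t: 32.65
eef_pos: [484.0, -222.8, 79.3]
tcp_rot: [3.142, 0.0, 2.438]
ft_force: [0.7, 0.6, -1.5]
opening: 0.749
grip_force: 30.0
```

Call:
drive_tool(deltas="0.06 -0.2 0 0.038;0.06 -0.2 0 0.038;0.06 -0.2 0 0.038;0.06 -0.2 0 0.038;0.06 -0.2 0 0.038;0.06 -0.1 0 0.03;0.03 -0.1 0 0;0 0 0 0;0 0 0 0")

```text
t: 33.4
eef_pos: [522.8, -341.7, 78.6]
tcp_rot: [3.141, -0.0, 3.119]
ft_force: [-0.2, 0.3, -1.3]
opening: 0.752
grip_force: 30.0
```

Call:
drive_tool(deltas="0.007 0.1 -0.1 0;0 0 -0.15 0;0 0 -0.15 0;0 0 -0.05 0;0 0 -0.03 0;0 0 -0.01 0;0 0 0 0")

```text
t: 33.98
eef_pos: [524.0, -331.8, 30.1]
tcp_rot: [-3.142, 0.0, 3.123]
ft_force: [-1.0, 0.4, -0.7]
opening: 0.752
grip_force: 30.0
```

Call:
drive_tool(deltas="0 0 0 0;0 0 0 0;0 0 0 0;0 0 0 0", gripper=0.05)

```text
t: 34.32
eef_pos: [524.1, -332.1, 30.0]
tcp_rot: [-3.141, 0.001, 3.123]
ft_force: [-0.1, -0.3, -0.4]
opening: 0.938
grip_force: 0.0
```

Call:
drive_tool(deltas="0 0 0.3 0;0 0 0.4 0;0 0 0.4 0;0 0 0.3 0;0 0 0 0;0 0 0 0", gripper=0)

```text
t: 34.82
eef_pos: [524.4, -332.3, 171.4]
tcp_rot: [-3.139, 0.003, 3.123]
ft_force: [-0.0, -0.1, -0.5]
opening: 1.004
grip_force: 0.0
```

```bash
python3 rim.py; python3 cups.py "" top | grep foot
```

```text
[ 524.4 -332.3  171.4] 178.9 34.8
144 enc [ 408.9 -216.9] 6.3 fit [ 409.4 -217.3] 3.9 z [85.1 87.9 89.1] box [ 404. -223.] [ 415. -211.]
1353 enc [ 516.5 -332.4] 46.8 fit [ 523.1 -332.4] 36.3 z [84.8 90.6 92.3] box [ 470. -369.] [ 563. -295.]
{'n': np.int32(367), 'zmax': np.float64(61.0), 'lo': array([438., 231.,  12.]), 'hi': array([509., 310.,  65.]), 'foot': array([479.1, 268.5]), 'R': 35.5, 'hdir': np.float64(126.6), 'nh': 12}
{'n': np.int32(380), 'zmax': np.float64(61.2), 'lo': array([418., 358.,  12.]), 'hi': array([490., 437.,  65.]), 'foot': array([453.9, 406.3]), 'R': 26.3, 'hdir': np.float64(-125.5), 'nh': 14}
```

Call:
drive_tool(deltas="-0.1 0.3 0.1 -0.032;-0.1 0.39 0.1 -0.032;-0.1 0.39 0 -0.032;-0.1 0.39 0 -0.032;-0.1 0.39 0 -0.033;-0.1 0.39 0 0;0 0.41 0 0;0 0.41 0 0;0 0.41 0 0;0 0.41 0 0")

```text
t: 35.75
eef_pos: [462.9, 58.9, 188.3]
tcp_rot: [-3.141, -0.002, 2.617]
ft_force: [0.5, 0.3, -0.3]
opening: 1.003
grip_force: 0.0
```

Call:
drive_tool(deltas="0 0.41 0 0;0 0.41 0 0;0 0.41 0 0;0 0.41 0 0;0 0.4 0 0;0 0 0 0;0 0 0 0;0 0 0 0")

```text
t: 36.42
eef_pos: [463.3, 260.6, 188.3]
tcp_rot: [-3.14, -0.001, 2.618]
ft_force: [0.0, -0.2, 0.1]
opening: 1.002
grip_force: 0.0
```

```bash
python3 cups.py
```

```text
eef [463.3 260.6 188.3] yaw 150.0 open 1.002
{'n': np.int32(4040), 'zmax': np.float64(60.1), 'lo': array([415., 405.,  12.]), 'hi': array([487., 470.,  62.]), 'foot': array([450.3, 444. ]), 'R': 34.4, 'hdir': np.float64(-130.2), 'nh': 94}
{'n': np.int32(3346), 'zmax': np.float64(60.1), 'lo': array([433., 231.,  12.]), 'hi': array([505., 317.,  62.]), 'foot': array([469.4, 281.2]), 'R': 25.3, 'hdir': np.float64(-54.3), 'nh': 113}
{'n': np.int32(87), 'zmax': np.float64(21.2), 'lo': array([535., 160.,  12.]), 'hi': array([540., 191.,  21.])}
```

Call:
drive_tool(deltas="0.057 0.1 -0.3 0;0 0.1 -0.3 0;0 0 -0.4 0;0 0 -0.3 0;0 0 -0.25 0;0 0 -0.12 0;0 0 -0.08 0;0 0 0 0;0 0 0 0")

```text
t: 37.22
eef_pos: [470.0, 280.3, 14.9]
tcp_rot: [3.142, -0.0, 2.616]
ft_force: [0.6, -0.1, 0.4]
opening: 1.003
grip_force: 0.0
```

Call:
drive_tool(deltas="0 0 0 0;0 0 0 0;0 0 0 0;0 0 0 0;0 0 0 0;0 0 0 0;0 0 0 0;0 0 0 0", gripper=1)

```text
t: 37.88
eef_pos: [469.8, 281.2, 14.8]
tcp_rot: [3.141, 0.0, 2.617]
ft_force: [0.2, 0.9, 3.3]
opening: 0.683
grip_force: 29.6
```

Call:
drive_tool(deltas="0 0 0.1 0;0 0 0.2 0;-0.1 -0.1 0.1 -0.03;-0.1 -0.3 0 -0.03;-0.1 -0.3 0 -0.03;-0.09 -0.3 0 -0.033;0 -0.3 0 -0.033;0 -0.3 0 -0.033;0 -0.1 0 0;0 0 0 0")

```text
t: 38.72
eef_pos: [430.6, 109.3, 55.0]
tcp_rot: [-3.141, -0.0, 2.022]
ft_force: [1.1, 0.6, -1.4]
opening: 0.679
grip_force: 29.0
```

Call:
drive_tool(deltas="0 0 -0.15 0;0 0 -0.15 0;0 0 -0.06 0;0 0 -0.03 0;0 0 -0.01 0;0 0 0 0")

```text
t: 39.22
eef_pos: [430.4, 111.7, 14.9]
tcp_rot: [-3.141, -0.0, 2.025]
ft_force: [-0.7, -0.1, -1.7]
opening: 0.68
grip_force: 29.1
```

Call:
drive_tool(deltas="0 0 0 0;0 0 0 0;0 0 0 0;0 0 0 0;0 0 0 -0.034;0 0 0 -0.034;0 0 0 -0.034;0 0 -0.02 -0.034;0 0 0 0", gripper=0)

```text
t: 39.97
eef_pos: [430.7, 111.0, 12.5]
tcp_rot: [3.141, 0.0, 1.591]
ft_force: [-0.2, -0.2, 0.4]
opening: 1.0
grip_force: 0.0
```

Call:
drive_tool(deltas="0 0 0 0;0 0 0 0;0 0 0 0;0 0 0 0;0 0 0 0;0 0 0 0;0 0 0 0;0 0 0 0", gripper=1)

```text
t: 40.63
eef_pos: [430.6, 111.0, 12.5]
tcp_rot: [-3.142, 0.0, 1.596]
ft_force: [-0.1, -0.1, -1.0]
opening: 0.692
grip_force: 29.0
```

```bash
python3 prof.py | cut -c1-350 | sed -n '1p;3p'; python3 cups.py
```

```text
[430.6 111.   12.5] F [-0.1 -0.1 -1. ] M [-0.03 -0.15  0.  ] open 0.692
257 [(77, 5, 140), (72, 5, 127), (67, 6, 137), (62, 5, 142), (57, 5, 137), (51, 6, 134), (46, 3, 137), (40, 4, 135), (35, 9, 174), (33, 24, 212), (30, 34, 215), (28, 42, 236), (25, 48, 235), (22, 53, 236), (19, 58, 237), (13, 55, 248), (9, 56, 254), (5, 57, 147), (0, 56, 253), (-18, 58, 145)]
eef [430.5 111.   12.5] yaw 91.5 open 0.696
{'n': np.int32(692), 'zmax': np.float64(21.1), 'lo': array([534., 152.,  12.]), 'hi': array([540., 191.,  22.])}
{'n': np.int32(11060), 'zmax': np.float64(62.1), 'lo': array([388.,  99.,  12.]), 'hi': array([471., 147.,  66.]), 'foot': array([429.4, 122.1]), 'R': 41.8}
{'n': np.int32(480), 'zmax': np.float64(60.6), 'lo': array([419.,  66.,  42.]), 'hi': array([442.,  94.,  61.]), 'foot': array([430.5,  93. ]), 'R': 11.7}
```

Call:
drive_tool(deltas="0 0 0.2 0;0 0 0.3 0;0.1 0 0.2 0;0.1 -0.29 0 0;0.1 -0.29 0 0;0.1 -0.29 0 0;0.1 -0.29 0 0;0.075 -0.03 -0.1 0;0 0 -0.1 0;0 0 0 0")

```text
t: 41.57
eef_pos: [487.5, -8.5, 61.2]
tcp_rot: [-3.139, -0.0, 1.595]
ft_force: [-1.0, -0.2, -2.1]
opening: 0.692
grip_force: 29.0
```

Call:
drive_tool(deltas="0 0 -0.08 0;0 0 -0.05 0;0 0 -0.03 0;0 0 -0.03 0;0 0 -0.03 0;0 0 -0.02 0;0 0 0 0")

```text
t: 42.15
eef_pos: [488.2, -7.0, 38.8]
tcp_rot: [3.141, -0.001, 1.596]
ft_force: [-0.4, 7.3, 5.8]
opening: 0.693
grip_force: 29.7
```

```bash
python3 prof.py | cut -c1-350 | sed -n '1p;3p'
```

```text
[488.2  -7.   38.8] F [-0.4  7.3  5.8] M [ 1.31 -0.06  0.01] open 0.693
257 [(79, 1, 38), (73, 0, 32), (67, 1, 32), (61, 0, 29), (54, 1, 30), (48, 0, 43), (42, 1, 50), (35, 1, 53), (29, 1, 49), (32, 46, 190), (31, 62, 226), (29, 73, 225), (26, 77, 255), (21, 76, 255), (17, 77, 255), (13, 80, 255), (8, 80, 211), (5, 83, 179), (0, 84, 255), (-22, 79, 160)]
```

Call:
drive_tool(deltas="0 0 -0.03 0;0 0 -0.03 0;0 -0.02 0 0;0 -0.01 0 0;0 0 0 0")

```text
t: 42.62
eef_pos: [488.1, -8.9, 33.2]
tcp_rot: [3.141, -0.002, 1.596]
ft_force: [0.2, 21.9, 10.0]
opening: 0.688
grip_force: 30.1
```

```bash
python3 prof.py | cut -c1-350 | sed -n '1p;3p'
```

```text
[488.1  -8.9  33.2] F [ 0.2 21.9 10. ] M [ 4.09 -0.12  0.03] open 0.688
257 [(78, 0, 45), (73, 1, 35), (67, 1, 37), (61, 1, 32), (55, 0, 37), (49, 2, 53), (43, 0, 54), (36, 0, 62), (30, 0, 54), (35, 52, 207), (33, 64, 255), (28, 63, 255), (24, 67, 255), (20, 69, 255), (17, 72, 255), (13, 74, 255), (8, 75, 209), (4, 77, 180), (2, 82, 255), (-17, 81, 174)]
```

Call:
drive_tool(deltas="0 0 0.2 0;0 0 0.25 0;0 -0.26 0 0;0 -0.27 0 0;0 0 -0.08 0;0 0 -0.05 0;0 0 -0.02 0;0 0 0 0;0 0 0 0")

```text
t: 43.42
eef_pos: [487.9, -63.3, 62.4]
tcp_rot: [-3.141, -0.0, 1.597]
ft_force: [-0.0, -0.5, -1.1]
opening: 0.686
grip_force: 28.7
```

Call:
drive_tool(deltas="0 0 0 0;0 0.03 0 0;0 0.03 0 0;0 0.03 0.01 0;0 0.03 0.01 0;0 0.03 0.01 0;0 0 0 0")

```text
t: 44.0
eef_pos: [488.7, -49.2, 67.0]
tcp_rot: [3.14, 0.002, 1.597]
ft_force: [-3.6, -8.1, 15.3]
opening: 0.687
grip_force: 30.7
```

```bash
python3 prof.py | cut -c1-350 | sed -n '1p;3p'
```

```text
[488.7 -49.2  67. ] F [-3.6 -8.1 15.3] M [-1.81  0.79  0.07] open 0.687
257 [(79, 0, 38), (73, 0, 41), (66, 0, 26), (59, 1, 25), (52, 1, 32), (45, 1, 39), (38, 0, 38), (31, 0, 50), (23, 0, 61), (35, 88, 231), (30, 88, 255), (27, 93, 253), (23, 96, 252), (20, 101, 252), (16, 103, 249), (13, 107, 248), (9, 110, 166), (7, 116, 148), (2, 114, 245), (-13, 120, 136)]
```

Call:
drive_tool(deltas="0 0.04 0 0;0 0.04 0 0;0 0.03 0 0;0 0.03 -0.01 0;0 0.03 -0.01 0;0 0.03 -0.01 0;0 0.03 -0.01 0;0 0 0 0")

```text
t: 44.72
eef_pos: [488.5, -25.1, 64.9]
tcp_rot: [3.138, 0.0, 1.597]
ft_force: [-11.0, 5.1, 50.9]
opening: 0.699
grip_force: 35.4
```

Call:
drive_tool(deltas="0 0.03 0 0;0 0.03 0 0;0 0.02 -0.01 0;0 0.02 -0.01 0;0 0 0 0")

```text
t: 45.13
eef_pos: [488.4, -14.4, 61.6]
tcp_rot: [3.14, -0.001, 1.596]
ft_force: [-5.7, 10.3, 29.6]
opening: 0.694
grip_force: 31.1
```

```bash
python3 prof.py | cut -c1-350 | sed -n '1p;3p'
```

```text
[488.4 -14.4  61.6] F [-5.7 10.3 29.6] M [ 1.66  1.2  -0.12] open 0.694
257 [(79, 1, 28), (73, 0, 28), (66, 1, 23), (59, 1, 29), (53, 1, 45), (46, 0, 40), (39, 1, 48), (32, 1, 28), (25, 1, 29), (17, 0, 35), (25, 60, 228), (21, 68, 204), (20, 83, 189), (21, 98, 255), (17, 101, 255), (13, 103, 255), (9, 104, 166), (9, 114, 131), (8, 121, 139), (-1, 133, 139)]
```

Call:
drive_tool(deltas="0 0 0.15 0;0 -0.3 0 0;0 -0.35 0 0;0 -0.15 0 0;0 0 -0.1 0;0 0 -0.05 0;0 0 0 0")

```text
t: 45.77
eef_pos: [488.7, -94.9, 59.5]
tcp_rot: [3.14, -0.0, 1.596]
ft_force: [1.3, 2.2, 6.2]
opening: 0.696
grip_force: 29.6
```

Call:
drive_tool(deltas="0 0.02 -0.02 0;0 0.02 -0.02 0;0 0.02 -0.02 0;0 0 0 0")

```text
t: 46.1
eef_pos: [488.7, -87.6, 55.1]
tcp_rot: [3.139, -0.001, 1.597]
ft_force: [-2.8, 11.0, 31.4]
opening: 0.697
grip_force: 30.4
```

Call:
drive_tool(deltas="0 0.03 -0.02 0;0 0.03 -0.02 0;0 0.03 -0.02 0;0 0 0 0")

```text
t: 46.43
eef_pos: [490.3, -79.6, 50.0]
tcp_rot: [3.135, 0.002, 1.598]
ft_force: [-0.5, 4.0, 36.0]
opening: 0.686
grip_force: 29.5
```

```bash
python3 prof.py | cut -c1-350 | sed -n '1p;3p'
```

```text
[490.3 -79.6  50. ] F [-0.5  4.  36. ] M [ 0.31  0.18 -0.11] open 0.686
257 [(79, 0, 33), (73, 1, 36), (66, 1, 35), (60, 1, 49), (53, 0, 58), (47, 1, 52), (40, 0, 49), (40, 39, 190), (34, 36, 216), (28, 38, 125), (22, 38, 217), (16, 37, 206), (23, 81, 253), (20, 84, 248), (16, 88, 248), (13, 91, 225), (12, 100, 135), (7, 98, 142), (3, 99, 255), (-12, 106, 138)]
```

Call:
drive_tool(deltas="0 0.05 0.02 0;0 0.05 0 0;0 0.05 0 0;0 0.03 0 0;0 0.03 0.01 0;0 0.03 0.01 0;0 0 0 0")

```text
t: 47.07
eef_pos: [487.7, -55.6, 51.2]
tcp_rot: [-3.141, -0.0, 1.597]
ft_force: [0.6, 0.5, -1.9]
opening: 0.674
grip_force: 28.9
```

```bash
python3 prof.py | cut -c1-350 | sed -n '1p;3p'
```

```text
[487.7 -55.6  51.2] F [ 0.6  0.5 -1.9] M [ 0.02 -0.12 -0.01] open 0.674
257 [(79, 1, 38), (73, 1, 30), (66, 1, 27), (60, 1, 32), (53, 1, 37), (47, 1, 40), (40, 1, 47), (34, 2, 57), (27, 1, 62), (19, 0, 45), (13, 1, 56), (16, 39, 207), (21, 74, 248), (18, 79, 235), (15, 85, 225), (13, 92, 193), (9, 94, 231), (6, 99, 144), (3, 101, 223), (-8, 112, 147)]
```

Call:
drive_tool(deltas="0 -0.06 0 0;0 0 -0.02 0;0 0 -0.02 0;0 0 0 0")

```text
t: 47.45
eef_pos: [489.1, -64.0, 49.1]
tcp_rot: [3.139, 0.001, 1.596]
ft_force: [-3.3, -2.5, 25.4]
opening: 0.67
grip_force: 29.1
```

Call:
drive_tool(deltas="0 0 -0.015 0;0 0.02 0 0;0 0.03 0 0;0 0.03 0 0;0 0 0 0")

```text
t: 47.87
eef_pos: [489.1, -55.8, 48.0]
tcp_rot: [3.138, 0.002, 1.596]
ft_force: [-5.4, -3.9, 29.6]
opening: 0.658
grip_force: 29.2
```

Call:
drive_tool(deltas="0 0.03 0.01 0;0 0.03 0.005 0;0 0.03 0 0;0 0.03 0 0;0 0 0 0")

```text
t: 48.28
eef_pos: [488.5, -42.9, 47.6]
tcp_rot: [3.141, 0.0, 1.596]
ft_force: [0.8, -1.1, 5.1]
opening: 0.644
grip_force: 27.9
```

```bash
python3 prof.py | cut -c1-350 | sed -n '1p;3p'
```

```text
[488.5 -42.9  47.6] F [ 0.8 -1.1  5.1] M [-0.37 -0.29  0.01] open 0.644
257 [(79, 2, 59), (73, 1, 54), (66, 0, 57), (60, 1, 39), (54, 0, 38), (47, 0, 45), (41, 1, 53), (34, 2, 52), (27, 0, 62), (20, 0, 79), (13, 0, 82), (7, 2, 65), (0, 1, 72), (14, 65, 196), (12, 75, 203), (11, 84, 248), (9, 90, 189), (6, 94, 171), (4, 99, 238), (-43, 55, 180)]
```

Call:
drive_tool(deltas="0 0 0.2 0;0 -0.28 0 0;0 -0.28 0 0;0 0 -0.12 0;0 0 -0.08 0;0 0 0 0")

```text
t: 48.83
eef_pos: [487.7, -98.9, 46.3]
tcp_rot: [-3.14, -0.001, 1.595]
ft_force: [0.2, -1.3, 0.2]
opening: 0.635
grip_force: 28.5
```

Call:
drive_tool(deltas="0 0.01 -0.02 0;0 0.01 -0.02 0;0 0.02 -0.02 0;0 0 0 0")

```text
t: 49.17
eef_pos: [488.2, -93.5, 43.1]
tcp_rot: [3.141, -0.001, 1.597]
ft_force: [-4.2, 9.4, 32.8]
opening: 0.628
grip_force: 28.9
```

Call:
drive_tool(deltas="0 0.02 -0.015 0;0 0.02 -0.015 0;0 0.02 -0.01 0;0 0.02 -0.01 0;0 0 0 0")

```text
t: 49.58
eef_pos: [488.2, -84.7, 38.5]
tcp_rot: [3.14, -0.001, 1.597]
ft_force: [-4.1, 17.0, 41.4]
opening: 0.615
grip_force: 30.5
```

```bash
cat > see.py <<'E'
from h import *
s=env.state(); e=s['eef_pos']; yaw=s['tcp_rot'][2]; ux=np.array([np.cos(yaw),np.sin(yaw)])
print(e.round(1),s['ft_force'].round(1),round(s['opening'],3))
g=grab('wrist'); img,d,K,k1,W=g; C=cloud(d,K,k1,W); a=(C-e)[...,:2]@ux; z=C[...,2]
for c in (235,245,264):
  print(c,[(int(a[v,c]),int(z[v,c])) for v in range(190,345,5) if d[v,c]>0 and z[v,c]<e[2]+80 and abs(a[v,c])<80 and z[v,c]>40])
g=grab('scene'); img,d,K,k1,W=g; C=cloud(d,K,k1,W); D=C-e; a=D[...,:2]@ux; b=D[...,0]; z=C[...,2]
m=(abs(a)<75)&(abs(b)<40)&(z>60)&(z<130)&(d>0)&(img.min(-1)>85)
v,u=np.nonzero(m); o=[]
for vv in range(v.min(),v.max()+1,3):
  uu=u[v==vv]; o+=[(int(a[vv,x]),int(b[vv,x]),int(z[vv,x])) for x in uu[::5]]
print('scene',o)
E
python3 see.py
```

```text
[488.2 -84.7  38.5] [-4.1 17.  41.4] 0.615
235 [(2, 52), (4, 64), (6, 75), (5, 79), (4, 83), (4, 88), (4, 93), (-40, 52), (-42, 54), (-44, 56), (-46, 58), (-48, 61), (-50, 62)]
245 [(5, 51), (6, 61), (7, 71), (7, 77), (7, 83), (6, 86), (5, 90), (4, 94), (-41, 50), (-43, 52), (-46, 54), (-48, 56), (-49, 59), (-51, 61)]
264 [(30, 86), (28, 86), (24, 81), (20, 78), (17, 77), (15, 77), (12, 78), (10, 77), (7, 78), (6, 81), (15, 105), (12, 104), (9, 102), (-42, 49), (-44, 52), (-46, 54), (-48, 55), (-50, 58), (-52, 60)]
scene [(8, 3, 101), (-4, 10, 95), (-17, 22, 101), (0, -5, 86), (0, 13, 73), (-14, 24, 81), (-28, 35, 89), (1, -8, 70), (-2, 8, 63), (-17, 26, 66), (-33, 36, 77), (3, -38, 71), (-26, 25, 62), (-45, 32, 78), (-26, -32, 85), (-31, -35, 77), (-66, 19, 78), (-38, -31, 66), (-65, 4, 72)]
```

Call:
drive_tool(deltas="0 0.02 0 0;0 0.03 0 0;0 0.03 -0.01 0;0 0.02 -0.01 0;0 0.02 -0.01 0;0 0 0 0")

```text
t: 50.18
eef_pos: [488.0, -73.4, 33.7]
tcp_rot: [-3.142, -0.001, 1.597]
ft_force: [0.0, 7.1, 12.6]
opening: 0.586
grip_force: 26.7
```

```bash
python3 see.py
```

```text
[488.  -73.4  33.7] [ 0.   7.1 12.6] 0.586
235 [(1, 66), (2, 73), (2, 78), (3, 86), (-38, 50), (-42, 50), (-44, 51), (-46, 54), (-49, 55), (-51, 57)]
245 [(-3, 48), (4, 77), (3, 81), (4, 88), (-40, 46), (-43, 48), (-45, 50), (-49, 55), (-52, 56)]
264 [(31, 74), (30, 81), (29, 86), (28, 90), (26, 90), (25, 93), (23, 95), (22, 96), (20, 97), (17, 96), (15, 96), (13, 96), (10, 95), (7, 94), (-41, 46), (-43, 48), (-45, 49), (-48, 51), (-51, 52), (-52, 55)]
scene [(-14, 38, 101), (-3, 14, 89), (-14, 27, 93), (-3, -4, 87), (-5, 13, 77), (-17, 25, 81), (-2, -8, 73), (-6, 8, 66), (-16, 26, 65), (-37, 32, 83), (-23, -31, 95), (-29, 30, 60), (-31, -36, 92), (-38, -36, 84), (-38, -33, 66), (-60, -26, 85), (-69, -9, 84), (-55, -23, 62), (-66, -11, 66)]
```

Call:
drive_tool(deltas="0 0 0.01 0;0 0 0 0;0 0 0 0;0 0 0 0;0 0 0 0;0 0 0 0", gripper=0)

```text
t: 50.78
eef_pos: [488.0, -75.0, 34.4]
tcp_rot: [-3.141, -0.0, 1.596]
ft_force: [-0.5, 0.8, -0.2]
opening: 0.946
grip_force: 0.0
```

Call:
drive_tool(deltas="0 0 0.3 0;0 0 0.4 0;0 0.1 0.4 0;0 0 0.4 0;0 0 0 0;0 0 0 0")

```text
t: 51.28
eef_pos: [488.8, -65.1, 186.5]
tcp_rot: [3.137, 0.001, 1.596]
ft_force: [0.2, 0.3, -1.1]
opening: 0.999
grip_force: 0.0
```

```bash
python3 rim.py
```

```text
[488.8 -65.1 186.5] 91.5 51.3
1209 enc [482.6 -87.6] 47.2 fit [483.8 -94.1] 36.4 z [84.6 90.5 92.3] box [ 448. -135.] [521. -41.]
48 enc [ 409.6 -216.7] 5.3 fit [ 409.9 -216.3] 3.5 z [84.9 87.4 88.2] box [ 405. -219.] [ 415. -212.]
```

Call:
drive_tool(deltas="-0.02 -0.16 0 0;-0.025 -0.16 0 0;0 0 -0.4 0;0 0 -0.4 0;0 0 -0.4 0;0 0 -0.26 0;0 0 -0.1 0;0 0 0 0;0 0 0 0")

```text
t: 52.08
eef_pos: [483.4, -97.0, 28.4]
tcp_rot: [-3.14, -0.001, 1.596]
ft_force: [-0.6, -0.2, -0.3]
opening: 0.999
grip_force: 0.0
```

Call:
drive_tool(deltas="0 0 0 0;0 0 0 0;0 0 0 0;0 0 0 0;0 0 0 0;0 0 0 0", gripper=1)

```text
t: 52.58
eef_pos: [484.2, -97.1, 29.5]
tcp_rot: [3.14, 0.001, 1.596]
ft_force: [-0.5, -0.0, 7.9]
opening: 0.752
grip_force: 30.0
```

Call:
drive_tool(deltas="0 0 0.1 0;0 0 0.2 0;0 0 0.2 0;0.03 -0.05 0 0.038;0.03 -0.1 0 0.038;0.03 -0.1 0 0.038;0.03 -0.1 0 0.038;0.03 -0.1 0 0.038;0.03 -0.1 0 0.038;0.03 -0.1 0 0.038")

```text
t: 53.42
eef_pos: [504.6, -162.4, 79.3]
tcp_rot: [3.142, 0.0, 2.438]
ft_force: [-1.1, -0.6, -1.7]
opening: 0.752
grip_force: 30.0
```

Call:
drive_tool(deltas="0.03 -0.1 0 0.038;0.03 -0.1 0 0.038;0.03 -0.1 0 0.038;0.03 -0.1 0 0.038;0.03 -0.08 0 0.038;0 0 0 0.03;0 0 0 0;0 0 0 0")

```text
t: 54.08
eef_pos: [519.4, -209.8, 78.9]
tcp_rot: [3.141, -0.0, 3.12]
ft_force: [0.3, 0.6, -1.7]
opening: 0.753
grip_force: 30.0
```

Call:
drive_tool(deltas="0.012 -0.06 -0.1 0;0 0 -0.15 0;0 0 -0.15 0;0 0 -0.05 0;0 0 -0.03 0;0 0 -0.01 0;0 0 0 0")

```text
t: 54.67
eef_pos: [520.9, -216.0, 29.8]
tcp_rot: [3.142, 0.0, 3.122]
ft_force: [0.2, -0.0, -2.1]
opening: 0.752
grip_force: 30.0
```

Call:
drive_tool(deltas="0 0 0 0;0 0 0 0;0 0 0 0;0 0 0 0", gripper=0.05)

```text
t: 55.0
eef_pos: [521.0, -216.1, 29.8]
tcp_rot: [-3.141, 0.001, 3.123]
ft_force: [-0.2, 0.5, 0.0]
opening: 0.935
grip_force: 0.0
```

Call:
drive_tool(deltas="0 0 0.3 0;0 0 0.4 0;0 0 0.4 0;0 0 0.3 0;0 0 0.1 0;0 0 0 0", gripper=0)

```text
t: 55.5
eef_pos: [521.8, -216.4, 182.3]
tcp_rot: [-3.139, 0.005, 3.123]
ft_force: [-0.4, 0.1, -0.8]
opening: 0.999
grip_force: 0.0
```

```bash
python3 rim.py; python3 cups.py "" top | grep foot
```

```text
[ 521.8 -216.4  182.3] 178.9 55.5
170 enc [ 412.  -215.7] 8.7 fit [ 410.  -216.5] 4.4 z [84.3 87.3 88.7] box [ 404. -223.] [ 419. -210.]
1253 enc [ 510.3 -216.4] 47.1 fit [ 516.8 -216.5] 36.3 z [84.8 90.7 92.3] box [ 464. -253.] [ 557. -180.]
1320 enc [ 517.3 -332.8] 46.7 fit [ 523.8 -332.2] 36.0 z [84.6 90.1 92.1] box [ 471. -369.] [ 564. -295.]
{'n': np.int32(350), 'zmax': np.float64(60.2), 'lo': array([418., 402.,  12.]), 'hi': array([489., 470.,  62.]), 'foot': array([454.4, 454. ]), 'R': 25.2, 'hdir': np.float64(-124.2), 'nh': 17}
```

Call:
drive_tool(deltas="-0.08 0.38 0 -0.038;-0.08 0.39 0 -0.038;-0.08 0.39 0 -0.038;-0.08 0.39 0 -0.038;-0.08 0.39 0 -0.038;-0.08 0.39 0 -0.038;-0.08 0.39 0 -0.038;-0.08 0.39 0 -0.038;-0.04 0.39 0 -0.038;-0.04 0.39 0 -0.038")

```text
t: 56.43
eef_pos: [452.0, 152.7, 177.7]
tcp_rot: [-3.138, -0.001, 1.991]
ft_force: [0.5, 0.2, 0.6]
opening: 1.0
grip_force: 0.0
```

Call:
drive_tool(deltas="0 0.4 0 -0.038;0 0.4 0 -0.038;0 0.4 0 -0.038;0 0.4 0 0;0 0.4 0 0;0 0.3 0 0;0 0.1 0 0;0 0 0 0;0 0 0 0;0 0 0 0")

```text
t: 57.27
eef_pos: [453.6, 381.5, 178.7]
tcp_rot: [-3.14, 0.001, 1.662]
ft_force: [0.5, 0.4, 0.1]
opening: 1.002
grip_force: 0.0
```

```bash
sed -i 's/(y<470)/(y<560)/' cups.py; python3 cups.py
```

```text
eef [453.6 381.5 178.7] yaw 95.2 open 1.002
{'n': np.int32(854), 'zmax': np.float64(64.4), 'lo': array([457., 528.,  13.]), 'hi': array([500., 553.,  66.]), 'foot': array([478.6, 545.5]), 'R': 18.2}
{'n': np.int32(3852), 'zmax': np.float64(60.3), 'lo': array([417., 407.,  15.]), 'hi': array([487., 493.,  62.]), 'foot': array([451.9, 457.4]), 'R': 25.6, 'hdir': np.float64(-123.9), 'nh': 93}
```

Call:
drive_tool(deltas="-0.013 0.25 0 -0.0363;-0.013 0.25 0 -0.0363;0 0.25 0 -0.0363;0 0 -0.3 -0.0363;0 0 -0.4 -0.0363;0 0 -0.4 -0.0363;0 0 -0.35 0;0 0 -0.13 0;0 0 -0.077 0;0 0 0 0")

```text
t: 58.15
eef_pos: [451.5, 457.3, 13.6]
tcp_rot: [-3.141, 0.001, 0.978]
ft_force: [-0.2, -0.1, 1.1]
opening: 0.998
grip_force: 0.0
```

Call:
drive_tool(deltas="0 0 0 0;0 0 0 0;0 0 0 0;0 0 0 0;0 0 0 0;0 0 0 0;0 0 0 0;0 0 0 0", gripper=1)

```text
t: 58.82
eef_pos: [451.5, 458.2, 14.6]
tcp_rot: [3.141, -0.001, 0.979]
ft_force: [0.9, -1.6, 7.0]
opening: 0.682
grip_force: 29.9
```

```bash
python3 prof.py | cut -c1-350 | sed -n '1p;3p'
```

```text
[451.5 458.2  14.6] F [ 0.9 -1.6  7. ] M [-0.3  -0.11 -0.04] open 0.682
257 [(77, 0, 8), (72, 0, 8), (67, 1, 7), (61, 1, 5), (56, 1, 15), (50, 0, 16), (45, 0, 19), (39, 0, 17), (35, 12, 149), (33, 26, 178), (30, 37, 182), (27, 44, 203), (24, 49, 203), (21, 54, 202), (18, 58, 236), (13, 56, 224), (8, 56, 123), (3, 57, 208), (-1, 56, 124), (-19, 59, 121)]
```

Call:
drive_tool(deltas="0 0 0.15 0;0 0 0.25 0;-0.1 -0.2 0.2 0.0328;0 -0.38 0 0.0328;0 -0.38 0 0.0328;0 -0.38 0 0.0328;0 -0.38 0 0.0328;0 -0.38 0 0.0328;0 -0.38 0 0;0 -0.38 0 0")

```text
t: 59.7
eef_pos: [440.7, 170.4, 74.0]
tcp_rot: [3.142, -0.0, 1.598]
ft_force: [0.3, 0.3, -1.9]
opening: 0.679
grip_force: 29.1
```

Call:
drive_tool(deltas="0 -0.38 0 0;0 -0.38 0 0;0 -0.3 0 0;0.1 -0.28 0 0;0.12 -0.25 0 0;0.12 -0.1 0 0;0.12 0 0 0;0 0 0 0;0 0 0 0")

```text
t: 60.45
eef_pos: [486.8, 3.0, 73.7]
tcp_rot: [-3.141, -0.0, 1.597]
ft_force: [-0.3, 0.5, -1.0]
opening: 0.677
grip_force: 29.1
```

Call:
drive_tool(deltas="0.01 -0.11 -0.12 0;0 0 -0.1 0;0 0 -0.06 0;0 0 -0.03 0;0 0 -0.03 0;0 0 -0.03 0;0 0 -0.03 0;0 0 0 0")

```text
t: 61.12
eef_pos: [487.3, -6.1, 33.7]
tcp_rot: [-3.141, -0.001, 1.597]
ft_force: [-0.0, 12.7, 6.6]
opening: 0.678
grip_force: 29.8
```

Call:
drive_tool(deltas="0 0 -0.01 0;0 -0.02 0 0;0 -0.01 0 0;0 0 0 0")

```text
t: 61.45
eef_pos: [487.2, -7.7, 33.3]
tcp_rot: [-3.141, -0.003, 1.596]
ft_force: [-1.4, 28.4, 11.6]
opening: 0.677
grip_force: 30.4
```

```bash
python3 prof.py | cut -c1-350 | sed -n '1p;3p'
```

```text
[487.2  -7.7  33.3] F [-1.4 28.4 11.6] M [ 5.44 -0.22  0.04] open 0.677
257 [(78, 0, 43), (73, 0, 35), (67, 0, 36), (61, 1, 32), (55, 0, 36), (49, 1, 44), (43, 0, 57), (36, 1, 53), (30, 0, 53), (34, 50, 198), (32, 60, 255), (27, 62, 255), (23, 64, 255), (19, 67, 255), (16, 70, 255), (11, 71, 255), (8, 74, 251), (5, 77, 172), (2, 82, 255), (-17, 81, 169)]
```

Call:
drive_tool(deltas="0 0 0.2 0;0 0 0.25 0;0 -0.26 0 0;0 -0.27 0 0;0 0 -0.08 0;0 0 -0.05 0;0 0 -0.02 0;0 0 0 0;0 0 0 0")

```text
t: 62.25
eef_pos: [487.9, -63.4, 62.9]
tcp_rot: [-3.141, 0.001, 1.598]
ft_force: [-1.9, -5.7, 8.3]
opening: 0.679
grip_force: 30.0
```

Call:
drive_tool(deltas="0 0 0 0;0 0.03 0 0;0 0.03 0 0;0 0.03 0.01 0;0 0.03 0.01 0;0 0.03 0.01 0;0 0 0 0")

```text
t: 62.83
eef_pos: [488.3, -48.5, 66.8]
tcp_rot: [3.141, 0.002, 1.599]
ft_force: [-4.4, -9.1, 16.8]
opening: 0.676
grip_force: 31.1
```

```bash
python3 prof.py | cut -c1-350 | sed -n '1p;3p'
```

```text
[488.3 -48.5  66.8] F [-4.4 -9.1 16.8] M [-1.95  0.84  0.04] open 0.676
257 [(79, 1, 36), (73, 1, 40), (66, 1, 28), (59, 1, 28), (52, 0, 32), (45, 0, 38), (38, 0, 38), (31, 0, 49), (23, 0, 61), (34, 84, 213), (30, 86, 255), (26, 90, 253), (22, 94, 252), (19, 99, 250), (15, 101, 249), (11, 104, 247), (8, 108, 203), (6, 113, 142), (1, 112, 243), (-13, 120, 137)]
```

Call:
drive_tool(deltas="0 0.04 0.01 0;0 0.04 0 0;0 0.03 0 0;0 0.03 -0.005 0;0 0.03 -0.01 0;0 0.03 -0.01 0;0 0.03 -0.01 0;0 0 0 0")

```text
t: 63.55
eef_pos: [489.1, -24.6, 65.9]
tcp_rot: [3.138, 0.001, 1.598]
ft_force: [-5.0, 3.6, 41.1]
opening: 0.685
grip_force: 34.1
```

Call:
drive_tool(deltas="0 0.03 0 0;0 0.03 0 0;0 0.02 -0.01 0;0 0.02 -0.015 0;0 0 0 0")

```text
t: 63.97
eef_pos: [489.2, -13.9, 62.5]
tcp_rot: [3.138, -0.0, 1.598]
ft_force: [-1.0, 8.3, 26.4]
opening: 0.687
grip_force: 30.9
```

```bash
python3 prof.py | cut -c1-350 | sed -n '1p;3p'
```

```text
[489.2 -13.9  62.5] F [-1.   8.3 26.4] M [ 1.41 -0.1  -0.07] open 0.687
257 [(79, 1, 27), (73, 0, 28), (66, 1, 24), (59, 0, 30), (53, 0, 46), (46, 1, 40), (39, 0, 48), (32, 1, 28), (25, 1, 27), (17, 1, 32), (9, 0, 139), (20, 64, 199), (20, 83, 181), (20, 96, 255), (15, 98, 255), (12, 101, 255), (8, 103, 164), (6, 110, 135), (0, 108, 255), (-17, 111, 143)]
```

Same state (~90°). Replay the press step on the tray.

Call:
drive_tool(deltas="0 0 0.15 0;0 -0.3 0 0;0 -0.35 0 0;0 -0.15 0 0;0 0 -0.1 0;0 0 -0.05 0;0 0 0 0")

```text
t: 64.6
eef_pos: [488.1, -94.3, 60.1]
tcp_rot: [-3.141, -0.001, 1.597]
ft_force: [0.9, 1.4, 2.2]
opening: 0.687
grip_force: 29.4
```

Call:
drive_tool(deltas="0 0.02 -0.02 0;0 0.02 -0.02 0;0 0.02 -0.02 0;0 0 0 0")

```text
t: 64.93
eef_pos: [488.2, -87.2, 55.9]
tcp_rot: [3.141, -0.001, 1.598]
ft_force: [-3.5, 9.4, 29.1]
opening: 0.69
grip_force: 30.6
```

Call:
drive_tool(deltas="0 0.03 -0.02 0;0 0.03 -0.02 0;0 0.03 -0.02 0;0 0 0 0")

```text
t: 65.27
eef_pos: [489.8, -79.3, 50.8]
tcp_rot: [3.137, 0.001, 1.599]
ft_force: [-0.6, 2.3, 34.0]
opening: 0.677
grip_force: 29.4
```

```bash
python3 prof.py | cut -c1-350 | sed -n '1p;3p'
```

```text
[489.8 -79.3  50.8] F [-0.6  2.3 34. ] M [ 0.    0.2  -0.04] open 0.677
257 [(79, 2, 33), (73, 1, 37), (66, 2, 36), (60, 0, 49), (53, 0, 59), (47, 0, 54), (40, 2, 48), (40, 39, 197), (33, 36, 216), (28, 37, 125), (21, 36, 217), (16, 37, 207), (23, 79, 244), (19, 82, 247), (16, 87, 247), (12, 90, 247), (9, 94, 146), (5, 95, 143), (2, 99, 255), (-11, 108, 150)]
```

Call:
drive_tool(deltas="0 0.05 0.02 0;0 0.05 0 0;0 0.05 0 0;0 0.03 0 0;0 0 -0.01 0;0 0 -0.01 0;0 0 0 0")

```text
t: 65.9
eef_pos: [488.3, -61.8, 50.2]
tcp_rot: [3.14, 0.001, 1.599]
ft_force: [-6.1, -2.2, 32.4]
opening: 0.665
grip_force: 29.0
```

Call:
drive_tool(deltas="0 0 -0.01 0;0 0.02 0 0;0 0.03 0 0;0 0.03 0 0;0 0 0 0")

```text
t: 66.32
eef_pos: [488.5, -53.6, 49.1]
tcp_rot: [3.14, 0.001, 1.598]
ft_force: [-3.8, -2.4, 29.7]
opening: 0.656
grip_force: 29.6
```

Call:
drive_tool(deltas="0 0.03 0.01 0;0 0.03 0.005 0;0 0.03 0 0;0 0.03 0 0;0 0 0 0")

```text
t: 66.73
eef_pos: [487.9, -41.9, 49.0]
tcp_rot: [-3.141, -0.0, 1.598]
ft_force: [0.0, -0.6, 4.2]
opening: 0.641
grip_force: 27.8
```

```bash
python3 prof.py | cut -c1-350 | sed -n '1p;3p'
```

```text
[487.9 -41.9  49. ] F [ 0.  -0.6  4.2] M [-0.31 -0.14 -0.  ] open 0.641
257 [(79, 1, 53), (73, 0, 48), (66, 0, 52), (60, 1, 41), (54, 0, 38), (47, 1, 41), (40, 1, 48), (34, 2, 50), (27, 1, 57), (20, 1, 72), (13, 1, 78), (6, 0, 59), (0, 0, 67), (13, 65, 238), (13, 77, 229), (11, 85, 252), (8, 91, 217), (5, 95, 164), (3, 99, 202), (-43, 56, 171)]
```

Matches cup 2. Replay the final press-drag.

Call:
drive_tool(deltas="0 0 0.2 0;0 -0.28 0 0;0 -0.28 0 0;0 0 -0.12 0;0 0 -0.09 0;0 0 0 0")

```text
t: 67.28
eef_pos: [487.6, -98.6, 47.0]
tcp_rot: [-3.14, -0.001, 1.596]
ft_force: [0.1, 0.4, -0.4]
opening: 0.627
grip_force: 27.0
```

Call:
drive_tool(deltas="0 0.01 -0.02 0;0 0.01 -0.02 0;0 0.02 -0.02 0;0 0 0 0")

```text
t: 67.62
eef_pos: [487.9, -93.3, 43.7]
tcp_rot: [3.141, -0.001, 1.597]
ft_force: [-5.6, 10.0, 32.6]
opening: 0.621
grip_force: 29.0
```

Call:
drive_tool(deltas="0 0.02 -0.015 0;0 0.02 -0.015 0;0 0.02 -0.01 0;0 0.02 -0.01 0;0 0 0 0")

```text
t: 68.03
eef_pos: [487.7, -84.6, 39.1]
tcp_rot: [3.141, -0.001, 1.597]
ft_force: [-6.3, 16.0, 39.4]
opening: 0.607
grip_force: 30.3
```

Call:
drive_tool(deltas="0 0.02 0 0;0 0.03 0 0;0 0.03 -0.01 0;0 0.02 -0.01 0;0 0.02 -0.01 0;0 0 0 0")

```text
t: 68.53
eef_pos: [487.7, -73.2, 34.5]
tcp_rot: [-3.141, -0.001, 1.597]
ft_force: [-1.6, 8.4, 12.4]
opening: 0.564
grip_force: 27.5
```

```bash
python3 see.py
```

```text
[487.7 -73.2  34.5] [-1.6  8.4 12.4] 0.564
235 [(-4, 53), (0, 70), (1, 77), (1, 83), (-39, 49), (-43, 49), (-44, 52), (-48, 52), (-50, 54), (-52, 56)]
245 [(-3, 48), (1, 67), (2, 74), (2, 80), (2, 86), (-41, 47), (-43, 48), (-45, 51), (-48, 52), (-51, 52), (-53, 54)]
264 [(27, 78), (25, 81), (20, 72), (16, 70), (13, 68), (11, 70), (8, 70), (17, 97), (15, 96), (13, 98), (10, 97), (8, 96), (-41, 46), (-44, 47), (-47, 48), (-49, 51), (-51, 52), (-53, 55)]
scene [(14, 6, 92), (-5, 14, 92), (-13, 28, 91), (-3, -4, 87), (-3, 15, 73), (-16, 26, 80), (-37, -31, 126), (-7, 5, 68), (-12, 21, 64), (-28, 31, 74), (-23, -30, 94), (-44, 29, 77), (-32, -36, 92), (-60, 26, 81), (-39, -36, 85), (-37, -32, 64), (-60, -26, 85), (-55, -23, 61), (-71, -13, 73)]
```

Call:
drive_tool(deltas="0 0 0.01 0;0 0 0 0;0 0 0 0;0 0 0 0;0 0 0 0;0 0 0 0", gripper=0)

```text
t: 69.13
eef_pos: [488.1, -75.0, 35.2]
tcp_rot: [-3.141, -0.0, 1.597]
ft_force: [-0.7, -0.7, -0.2]
opening: 0.928
grip_force: 0.0
```

Call:
drive_tool(deltas="0 0 0.3 0;0 0 0.4 0;0 0.1 0.4 0;0 0 0.4 0;0 0 0 0;0 0 0 0")

```text
t: 69.63
eef_pos: [488.8, -65.1, 187.3]
tcp_rot: [3.137, 0.001, 1.597]
ft_force: [0.1, -0.3, -0.9]
opening: 0.998
grip_force: 0.0
```

```bash
python3 rim.py
```

```text
[488.8 -65.1 187.3] 91.5 69.6
1187 enc [482.5 -87.7] 47.1 fit [483.  -94.7] 36.3 z [84.7 90.5 92.2] box [ 446. -135.] [520. -41.]
435 enc [ 521.  -207.7] 35.3 fit [ 521.  -215.4] 34.8 z [84.9 90.5 92.1] box [ 486. -212.] [ 556. -179.]
55 enc [ 409.7 -216.8] 5.7 fit [ 410.  -216.1] 3.6 z [84.5 87.3 88.4] box [ 405. -220.] [ 415. -212.]
```

Call:
drive_tool(deltas="-0.025 -0.16 0 0;-0.025 -0.165 0 0;0 0 -0.4 0;0 0 -0.4 0;0 0 -0.4 0;0 0 -0.27 0;0 0 -0.1 0;0 0 0 0;0 0 0 0")

```text
t: 70.43
eef_pos: [483.0, -97.5, 28.3]
tcp_rot: [-3.14, -0.001, 1.597]
ft_force: [0.1, -0.1, 0.6]
opening: 1.002
grip_force: 0.0
```

Call:
drive_tool(deltas="0 0 0 0;0 0 0 0;0 0 0 0;0 0 0 0;0 0 0 0;0 0 0 0", gripper=1)

```text
t: 70.93
eef_pos: [483.6, -97.6, 29.3]
tcp_rot: [3.14, 0.001, 1.597]
ft_force: [-0.9, 0.1, 8.3]
opening: 0.752
grip_force: 30.0
```

Call:
drive_tool(deltas="0 0 0.1 0;0 0 0.2 0;0 0 0.2 0;0 0 0 0.038;0 0 0 0.038;0 0 0 0.038;0 0 0 0.038;0 0 0 0.038;0.03 0 0 0.038;0.03 0 0 0.038")

```text
t: 71.77
eef_pos: [489.1, -97.5, 79.2]
tcp_rot: [3.141, 0.0, 2.438]
ft_force: [-1.1, 0.0, -1.5]
opening: 0.753
grip_force: 30.0
```

Call:
drive_tool(deltas="0.05 0 0 0.038;0.05 0 0 0.038;0.05 0 0 0.038;0.05 0 0 0.038;0.05 0 0 0.038;0.02 0 0 0.03;0 0 0 0;0 0 0 0")

```text
t: 72.43
eef_pos: [516.0, -97.5, 78.9]
tcp_rot: [3.142, 0.0, 3.12]
ft_force: [0.9, -0.0, -0.2]
opening: 0.755
grip_force: 30.0
```

Call:
drive_tool(deltas="0.015 -0.02 -0.1 0;0 0 -0.15 0;0 0 -0.15 0;0 0 -0.05 0;0 0 -0.03 0;0 0 -0.01 0;0 0 0 0")

```text
t: 73.02
eef_pos: [517.6, -99.5, 29.6]
tcp_rot: [3.141, -0.0, 3.122]
ft_force: [0.2, -1.1, -0.3]
opening: 0.752
grip_force: 30.0
```

Call:
drive_tool(deltas="0 0 0 0;0 0 0 0;0 0 0 0;0 0 0 0", gripper=0.05)

```text
t: 73.35
eef_pos: [517.8, -99.6, 29.6]
tcp_rot: [-3.142, 0.0, 3.123]
ft_force: [-0.7, -0.0, 0.4]
opening: 0.937
grip_force: 0.0
```

Call:
drive_tool(deltas="0 0 0.3 0;0 0 0.4 0;0 0 0.4 0;0 0 0.3 0;0 0 0.2 0;0 0 0 0;0 0 0 0", gripper=0)

```text
t: 73.93
eef_pos: [517.9, -99.5, 190.2]
tcp_rot: [-3.141, 0.002, 3.123]
ft_force: [-0.6, -0.2, -1.3]
opening: 1.002
grip_force: 0.0
```

```bash
python3 rim.py
```

```text
[517.9 -99.5 190.2] 179.0 73.9
117 enc [ 409.9 -216.8] 5.4 fit [ 410.2 -216.7] 3.7 z [85.9 87.6 88.7] box [ 405. -222.] [ 415. -212.]
1204 enc [ 506.5 -101.7] 47.6 fit [ 513.6 -100.1] 36.3 z [84.7 90.6 92.2] box [ 459. -137.] [554. -63.]
1316 enc [ 510.8 -216.5] 46.6 fit [ 517.5 -216. ] 36.1 z [84.6 90.3 92.2] box [ 464. -252.] [ 557. -180.]
926 enc [ 515.8 -330.3] 47.1 fit [ 523.3 -333.9] 37.3 z [84.5 89.4 92.1] box [ 469. -359.] [ 562. -295.]
```

Call:
drive_tool(deltas="-0.27 -0.28 0 0;-0.27 -0.29 0 0;-0.27 -0.3 0 0;-0.284 -0.3 0 0;0 0 -0.1 0;0 0 0 0;0 0 0 0", gripper=0.4)

```text
t: 74.57
eef_pos: [407.8, -216.3, 178.3]
tcp_rot: [3.14, -0.002, 3.122]
ft_force: [0.3, 0.5, 0.3]
opening: 0.613
grip_force: 0.0
```

Run:
```python
from h import *
s=env.state(); print(s['eef_pos'],s['tcp_rot'],s['opening'])
g=grab('wrist'); img,d,K,k1,W=g; C=cloud(d,K,k1,W); i=img.astype(int); z=C[...,2]
r=(i[...,0]>1.8*i[...,1])&(i[...,0]>50)&(z>76)&(z<92)&(abs(C[...,0]-410)<60)&(abs(C[...,1]+217)<50)
Q=C[r]; print(r.sum(),np.median(Q[:,2]),cv2.minAreaRect(Q[:,:2].astype(np.float32)))
```

```text
[ 407.78613162 -216.32166415  178.25755999] [ 3.13982125e+00 -2.17381093e-03  3.12238074e+00] 0.6128054413372355
780 84.14380277107264 ((408.5206604003906, -217.69830322265625), (14.71654987335205, 56.01827621459961), 89.09761810302734)
```

Call:
drive_tool(deltas="0.005 -0.008 -0.35 0;0 0 -0.35 0;0 0 -0.35 0;0 0 -0.2 0;0 0 -0.098 0;0 0 0 0;0 0 0 0;0 0 0 0")

```text
t: 75.28
eef_pos: [409.5, -217.0, 45.2]
tcp_rot: [-3.141, 0.001, 3.125]
ft_force: [-0.5, 0.3, 0.2]
opening: 0.596
grip_force: 0.0
```

Call:
drive_tool(deltas="0 0 0 0;0 0 0 0;0 0 0 0;0 0 0 0;0 0 0 0;0 0 0 0;0 0 0 0;0 0 0 0", gripper=1)

```text
t: 75.95
eef_pos: [408.8, -217.4, 44.6]
tcp_rot: [-3.141, 0.0, 3.123]
ft_force: [-0.8, -1.2, 0.3]
opening: 0.165
grip_force: 29.9
```

Call:
drive_tool(deltas="0 0 0.03 0;0 0 0.04 0;0 0 0.05 0;0 0 0.05 0;0 0 0.05 0;0 0 0.04 0;0 0 0.02 0;0 0 0 0;0 0 0 0")

```text
t: 76.7
eef_pos: [409.0, -217.5, 73.2]
tcp_rot: [-3.141, 0.001, 3.124]
ft_force: [-0.3, 1.0, -0.9]
opening: 0.167
grip_force: 30.0
```

Call:
drive_tool(deltas="0.03 0 0 0;0.05 0.001 0 0;0.07 0.001 0 0;0.09 0.001 0 0;0.1 0.002 0 0;0.1 0.002 0 0;0.1 0.002 0 0;0.1 0.002 0 0;0.1 0.002 0 0;0.1 0.002 0 0")

```text
t: 77.53
eef_pos: [493.7, -215.6, 72.4]
tcp_rot: [3.141, -0.0, 3.124]
ft_force: [-3.8, -0.0, -4.7]
opening: 0.161
grip_force: 30.0
```

Call:
drive_tool(deltas="0.1 0.002 0 0;0.1 0.002 0 0;0.1 0.002 0 0;0.1 0.002 0 0;0.08 0.001 0 0;0.08 0.001 0 0;0.05 0 0 0;0.03 0 0 0;0 0 0 0;0 0 0 0")

```text
t: 78.37
eef_pos: [557.5, -215.0, 72.9]
tcp_rot: [-3.141, 0.002, 3.123]
ft_force: [2.6, 2.3, -2.9]
opening: 0.168
grip_force: 30.0
```

Call:
drive_tool(deltas="0.018 0 0 0;0 0 0 0;-0.005 0 0 0;0 0 0 0;0 0 -0.03 0;0 0 -0.03 0;0 0 -0.03 0;0 0 -0.03 0;0 0 -0.03 0;0 0 0 0")

```text
t: 79.2
eef_pos: [557.9, -214.7, 56.8]
tcp_rot: [3.141, -0.0, 3.123]
ft_force: [2.1, 2.6, -5.7]
opening: 0.168
grip_force: 30.0
```

Call:
drive_tool(deltas="0 0 -0.01 0;0 0 -0.01 0;0 0 0 0")

```text
t: 79.45
eef_pos: [557.9, -214.7, 55.2]
tcp_rot: [3.141, -0.0, 3.123]
ft_force: [1.4, 1.3, -3.7]
opening: 0.169
grip_force: 30.0
```

Tip has entered the inner hole; push home.

Call:
drive_tool(deltas="0 0 -0.03 0;0 0 -0.03 0;0 0 -0.03 0;0 0 -0.03 0;0 0 -0.02 0;0 0 0 0;0 0 0 0;0 0 0 0")

```text
t: 80.12
eef_pos: [558.8, -215.1, 43.8]
tcp_rot: [-3.14, 0.003, 3.124]
ft_force: [-4.3, 3.4, 25.4]
opening: 0.167
grip_force: 30.0
```

Call:
drive_tool(deltas="0 0 0 0;0 0 0 0;0 0 0 0;0 0 0 0;0 0 0 0;0 0 0 0", gripper=0.4)

```text
t: 80.62
eef_pos: [557.9, -214.8, 41.3]
tcp_rot: [3.141, -0.0, 3.124]
ft_force: [-0.1, 0.1, -0.7]
opening: 0.533
grip_force: 0.0
```

Call:
drive_tool(deltas="0 0 0.2 0;0 0 0.3 0;-0.05 0 0.4 0;-0.1 0 0.4 0;-0.2 0 0.1 0;-0.3 0 0 0;-0.3 0 0 0;0 0 0 0;0 0 0 0")

```text
t: 81.37
eef_pos: [462.4, -215.0, 182.1]
tcp_rot: [-3.141, 0.001, 3.122]
ft_force: [0.0, -0.5, 0.2]
opening: 0.599
grip_force: 0.0
```

Run:
```python
from h import *
s=env.state(); print(s['t'],s['eef_pos'],s['ft_force'])
g=grab('top'); img,d,K,k1,W=g; save('fin',img[60:300,100:480],2)
C=cloud(d,K,k1,W); i=img.astype(int); z=C[...,2]
r=(i[...,0]>1.8*i[...,1])&(i[...,0]>50)&(abs(C[...,0]-559)<50)&(abs(C[...,1]+215)<40)
Q=C[r]; print(r.sum(),np.percentile(Q[:,2],[10,50,90]) if r.sum() else 0, Q.mean(0))
```

```text
81.3667 [ 462.36824085 -214.97561988  182.06534262] [ 0.00671508 -0.51810319  0.19094703]
53 [79.43201849 82.90460392 86.21257743] [ 567.20639919 -215.47332771   82.66712859]
```

View pics/fin.png

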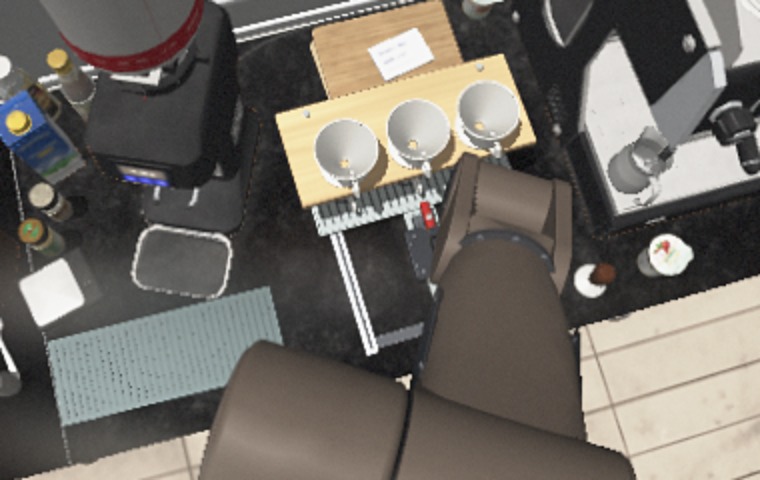

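```bash
python3 -c "
from cell import env
print(env.job_done())"
```

```text
the job is handed in; nothing more can be done
None
```

The job is handed in: all three cups stand mouth up on their own marked places, the tray is back under the drippers, the pin is pushed home in the inner hole, and the tamper was not touched. `job_done` returned no verdict, the run took about 81 s of the 210 s allowed, and the wrist force peaked at about 51 N in the readings while flipping a cup.

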